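# Pack the glass plates in the transit case and secure its lid

## Task

Set the stack of green glass plates down gently, lying flat, in the bay of the grey case that has the green floor pad; do not drop it. Then close the blue lid fully and turn the orange turnbutton in so that it points straight back across the lid's front edge and holds it shut. Leave the petri dish in its own bay, and leave the two reagent bottles and the timer where they stand.

Things in the scene. Friction and masses are not known exactly. Their poses are not given: they have to be found in the camera images.
- case: Grey open case fixed to the bench, 136 (x, depth) x 280 (y) x 56 mm high, walls and floor 6 mm. Origin: centre of underside; +x points to the hinge side, away from the robot at yaw 0. A 52 mm high wall parts it into two bays, 124 (x) x 131 mm (y), centred at y = +68.5 and -68.5 mm. A block 46 x 44 x 56 mm with a 12 mm boss stands at mid front (-x) and carries the turnbutton.
- green_pad: Green floor pad, 118 x 124 x 3 mm, in one of the two bays (which one varies). Origin: centre of its underside, 6 mm above the bench; axes parallel to the case's. The plates belong on it.
- yellow_pad: Yellow floor pad of the same size in the other bay; the petri dish lies on it.
- plates: Stack of green glass plates bonded as one rigid block, 60 (its x) x 88 (its y) x 35 mm high, about 0.3 kg, lying on the bench. Origin: centre of its underside.
- dish: Closed petri dish, 90 mm across, 16 mm high, lying on the yellow pad. Origin: centre of its underside. Stays there.
- lid (a joint): Angle of the blue lid (rad): 0 shut, about 1.57 upright, grows as it opens. The hinge is stiff: the lid stays where it is left and must be pushed all the way down.
- hinge_line (a point): Middle of the lid's hinge axis, on the top of the case's rear wall (case frame x = +68, y = 0, z = 56 mm). The axis is the case's y axis. The lid is a flat slab, 136 x 280 x 8 mm, from this line forward; shut, its top is 64 mm above the bench.
- lid_edge (a point): Middle of the lid's free front edge, on its outer (top) face; it moves with the lid, 136 mm from the hinge line.
- turnbutton (a joint): Angle of the orange turnbutton about its vertical pivot (rad): 0 = tab end points along the case's +x, straight back over the lid's edge (secured); positive is counter-clockwise from above; about 1.57 = along the case's +y, clear of the lid. Turns freely from -1.0 to 1.9 with no stop at 0, needs about 1 N at the tab, stays where it is left.
- pivot (a point): Pivot of the turnbutton, on the top of its bar, 76 mm above the bench, 26 mm in front of the case's front wall. The bar is 98 mm long (70 mm from the pivot to the tab end, 28 mm behind it), 20 mm wide, 8 mm thick; its underside is 4 mm above the shut lid.
- tab_top (a point): Top of the upright push tab near the bar's end: 60 mm from the pivot, 16 mm along the bar x 18 mm across, standing 26 mm above the bar; this point is 102 mm above the bench.
- amber_bottle: Brown reagent bottle with black cap, 54 mm across, 93 mm high, behind to the right; not to be moved. Origin: centre of its underside.
- blue_bottle: Small clear reagent bottle with blue cap, 46 mm across, 83 mm high; not to be moved. Origin: centre of its underside.
- timer: White countdown timer, 62 x 62 x 15 mm, front left; not to be moved. Origin: centre of its underside.
Things that resemble listed ones, but are neither listed nor needed, are in the scene too. What is shaped like the dish but black or pink is not meant.

How it is judged:
By the outcome, as a careful person would: the job done as asked, in the order asked, and still so for the second after the job is handed in, with the robot touching nothing.
It also fails if it takes over 67 s, if anything falls off the work surface, if the arm or the gripper's body presses on something with over 40 N, if the wrist force passes 120 N, or if a joint passes its speed limit or range.

## Robot

A 6-joint arm with a two-finger parallel gripper is mounted at the origin on a cart in front of the work surface, level with it; the furniture and walls round the work are solid. World frame = base frame: x ahead of the robot, y to its left, z up, the work surface at z = 0. Lengths are in mm, angles in degrees, forces in N, time in s.
With the tool pointing down it reaches from about 300 to 850 mm from the base axis. Payload 4.2 kg.
Tool frame: the origin (TCP) lies at the very end of the fingers, on their centre line; the grasp point (between the pads) lies 19 mm behind it; z points along the fingers, y is the line along which they close (so a half turn about z gives the same grasp; the last joint's range is limited). The gripper opens to 91 mm and grips with 3 to 60 N. Pads are 32 mm wide; open, the fingers measure 118 mm over their backs; the gripper's body (76 mm by 178 mm) begins 60 mm behind the grasp point.
Start: joints at [73.339, 18.312, 89.639, -0, 72.044, -1.146], TCP at [153.816, 554.061, 213.976] pointing down, gripper open.
Joint ranges: [-177.97, 177.97], [-48.28, 115.42], [12.27, 149.76], [-77.06, 257.06], [2.81, 150.46], [-146.56, 146.56]. Speed limits (degrees/s): [147.25, 147.25, 180, 180, 180, 180].

## Interface

Orientations are given as [roll, pitch, yaw] about the fixed x, y, z axes, in that order (R = Rz(yaw) Ry(pitch) Rx(roll)).
In Python, from workcell import env, grab_frame gives the robot as it stands. The module is installed in compiled form; this text tells all that it offers.
- The arm moves only by the tool move_arm, never from a script. Its argument "plan" is a list of rows, each an object of numbers: "tx", "ty", "tz": the shift along the tool's x, y, z in cm; "wx", "wy", "wz": the turn, a rotation vector about the tool's x, y, z in rad. In form: [{"tx": .., "ty": .., "tz": .., "wx": .., "wy": .., "wz": ..}, ...]. A call has 1 to 12 rows; each row shifts and turns the commanded pose from where the row before left it, along the tool's axes as they then stand; what a row does not reach is not made up. A row lasts 1/12 s, in which the tool goes at most 41.7 mm and 7.16 degrees, less where a joint would pass 70% of its speed; a pose out of reach is approached as far as the arm can. A call is refused whole if a number of a shift passes 4.17 or a number of a turn 0.125, either way. A call with a gripper value outside its range is refused whole. "gripper" is the finger opening in cm, from 0 to 9.12, set as the call begins (left out, the last holds). The fingers move at their own pace and stop on an object; "force" is the grip in N (left out, the last holds). Time passes only in rows, so rows that do not move let the fingers close. It gives the time, the measured TCP pose, the force, the opening and the grip force at its end, in the units of the state.
- env.state(): the state, without advancing time (a new reading comes with each control period).
- grab_frame(name): name is "scene" or "top" or "wrist"; returns a dict with "color" (400x640x3 uint8, red, green, blue), "vfov" (degrees; the focal length in pixels is half the picture's height over the tangent of half this angle, whatever the lens; pixels are square), "cx", "cy" (the principal point, pixels), "view" (4x4, takes a point from world to camera coordinates). Camera axes: x right, y up, looking along -z (the intrinsics and any distortion apply to the point x, -y, -z); pixel columns grow to the right and rows downward; lengths in mm; the calibration is good to about 2 mm. A picture is of the moment at which its call begins. There is no depth.
- env.job_done(): hands the job in; it is judged then, once.
The state is a dict: "time_s": time; "qpos": joint angles; "qvel": joint speeds; "effort": joint torques, N m; "ee_pos": TCP position; "ee_rot": TCP orientation; "force": force on the tool from outside, world axes, zero at the start; "torque": the same for the moment, N m; "gripper_width": finger opening in mm; "gripper_force": force on a finger pad.
Only numpy, scipy, OpenCV 4.12 (cv2) and the standard library are available. Lean on these libraries where they do the work, as an engineer would, in place of code of your own. Each camera call takes 0.05 s, during which the arm holds its last target. There are 200 camera calls.

## Working session

There is one attempt and no reset: what is moved stays moved. The work goes in short steps, Python scripts to look and compute and a tool call to move; the robot and the scene stay as the last step left them, time stands still between calls to the robot, and variables do not carry over. Pictures are saved under pics/ and viewed, at most 10 in all, crops included, and the job is handed in when it is done.

Besides the shell and the picture viewer there is one more tool, called by a JSON object that holds its "name" and its "arguments", one argument or row to a line. move_arm: Moves the arm, as the interface text tells. Its arguments: {"type":"object","properties":{"plan":{"type":"array","items":{"type":"object","properties":{"tx":{"type":"number"},"ty":{"type":"number"},"tz":{"type":"number"},"wx":{"type":"number"},"wy":{"type":"number"},"wz":{"type":"number"}}}},"gripper":{"type":"number"},"force":{"type":"number"}},"required":["plan"]}

```bash
mkdir -p pics; python3 - <<'E'
from workcell import env, grab_frame
import cv2,pickle
s=env.state();print(s)
for n in("scene","top","wrist"):
    f=grab_frame(n);pickle.dump(f,open(f'{n}0.pkl','wb'))
    cv2.imwrite(f'pics/{n}0.png',f['color'][:,:,::-1]);print(n,[ (k,v) for k,v in f.items() if k!='color'])
E
```

```text
{'time_s': 0.0, 'qpos': array([ 7.33407488e+01,  1.83519153e+01,  8.97073418e+01, -4.94336247e-04,
        7.20448431e+01, -1.14646442e+00]), 'qvel': array([-0.1815745 , -0.0211126 , -0.0019433 ,  0.06263716,  0.0292584 ,
       -0.02780922]), 'effort': array([-4.85406108e-04, -4.12454259e+01, -2.31976211e+01,  7.28030805e-02,
        4.57289396e-02, -1.44468158e-04]), 'ee_pos': array([153.64385045, 553.5529615 , 213.11120843]), 'ee_rot': array([-1.79895911e+02, -1.61297150e-03,  1.64487365e+02]), 'force': array([ 1.26203355,  1.03286234, -0.37327719]), 'torque': array([ 0.02226537, -0.01865354,  0.01373066]), 'gripper_force': 0.0, 'gripper_width': 91.18889189989022}
scene [('vfov', 54.900110396894725), ('cx', 316.52337312804406), ('cy', 201.21895015005873), ('view', array([[ 7.24182251e-01, -6.89600809e-01,  3.28517844e-03,
        -4.38533317e+02],
       [ 3.31910607e-01,  3.52722788e-01,  8.74883983e-01,
        -2.51605706e+02],
       [-6.04479459e-01, -6.32485066e-01,  4.84321406e-01,
        -9.84725426e+02],
       [ 0.00000000e+00,  0.00000000e+00,  0.00000000e+00,
        
[... 205 characters left out ...]
       [ 9.93137821e-01, -1.14640429e-02,  1.16386612e-01,
        -5.29554590e+02],
       [-1.16692358e-01, -3.11354992e-02,  9.92679945e-01,
        -9.91922454e+02],
       [ 0.00000000e+00,  0.00000000e+00,  0.00000000e+00,
         1.00000000e+00]]))]
wrist [('vfov', 69.31915246393851), ('cx', 320.5799436458226), ('cy', 200.39806746644282), ('view', array([[ 2.66976581e-01,  9.63701934e-01, -1.44453008e-03,
        -5.73832314e+02],
       [-9.20983842e-01,  2.54700378e-01, -2.94816010e-01,
         3.40701610e+01],
       [-2.83746837e-01,  8.00393593e-02,  9.55552947e-01,
        -3.93022471e+02],
       [ 0.00000000e+00,  0.00000000e+00,  0.00000000e+00,
         1.00000000e+00]]))]
```

View pics/scene0.png

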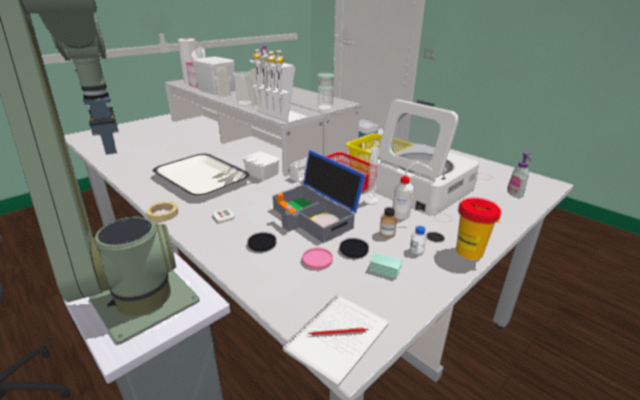

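View pics/top0.png

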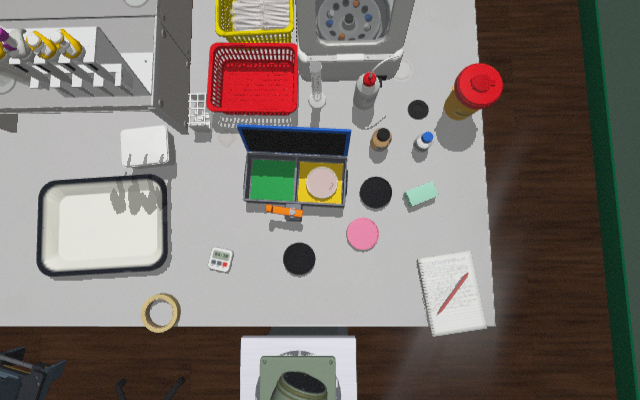

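The top view shows the plates (mint block) at about (420,194), and the case at about (297,180). The green pad is on the left (+y) side at (272,180) and the dish is on yellow at (321,182). The orange turnbutton at (285,211) points left, and the lid stands open. In the scene view the plates are at (386,265).

```bash
cat > h.py <<'E'
import numpy as np,cv2,pickle
from workcell import env,grab_frame
from scipy.spatial.transform import Rotation as Ro
def foc(f): return 200/np.tan(np.radians(f['vfov']/2))
def ray(f,u,v):
    d=np.array([(u-f['cx'])/foc(f),-(v-f['cy'])/foc(f),-1.]); V=f['view']
    return -V[:3,:3].T@V[:3,3], V[:3,:3].T@d
def onz(f,u,v,z):
    c,d=ray(f,u,v); return c+d*(z-c[2])/d[2]
def proj(f,P):
    p=f['view'][:3,:3]@np.array(P,float)+f['view'][:3,3]
    return np.array([f['cx']-foc(f)*p[0]/p[2],f['cy']+foc(f)*p[1]/p[2]])
def tri(obs):
    A=np.zeros((3,3));b=np.zeros(3)
    for f,u,v in obs:
        c,d=ray(f,u,v);d=d/np.linalg.norm(d);M=np.eye(3)-np.outer(d,d);A+=M;b+=M@c
    X=np.linalg.solve(A,b)
    return X,[np.round(proj(f,X)-[u,v],1) for f,u,v in obs]
def mask(f,lo,hi,box=None):
    h=cv2.cvtColor(f['color'],cv2.COLOR_RGB2HSV);m=cv2.inRange(h,lo,hi)
    if box:
        k=np.zeros_like(m);x0,y0,x1,y1=box;k[y0:y1,x0:x1]=255;m&=k
    return cv2.morphologyEx(m,cv2.MORPH_OPEN,np.ones((2,2),np.uint8))
def big(m):
    cs,_=cv2.findContours(m,cv2.RETR_EXTERNAL,cv2.CHAIN_APPROX_NONE);return max(cs,key=cv2.contourArea)
def save(f,n): cv2.imwrite(f'pics/{n}.png',f['color'][:,:,::-1]);pickle.dump(f,open(f'{n}.pkl','wb'))
def load(n): return pickle.load(open(f'{n}.pkl','rb'))
E
python3 - <<'E'
from h import *
np.set_printoptions(precision=1,suppress=True)
t,s,w=load('top0'),load('scene0'),load('wrist0')
for n,lo,hi,bs,z in [('plates',(70,40,60),(95,160,255),((370,240,410,290),(395,175,450,215)),35),('green',(55,120,50),(80,255,255),((280,190,320,220),(240,150,305,210)),9),('orange',(5,180,120),(15,255,255),((270,185,305,220),(255,195,310,225)),80)]:
    o=[]
    for f,b in zip((s,t),bs):
        c=big(mask(f,lo,hi,b));r=cv2.minAreaRect(c);o.append((f,*r[0]));print(n,r,cv2.contourArea(c))
    print(tri(o),onz(t,*o[1][1:],z))
st=env.state();R=Ro.from_euler('xyz',st['ee_rot'],degrees=True).as_matrix()
V=w['view'];c=-V[:3,:3].T@V[:3,3];print('cam in tool',R.T@(c-st['ee_pos']),'\n',R.T@V[:3,:3].T)
# case rim corners approx in top
for u,v in [(245,205),(345,206),(348,156),(243,156)]: print(onz(t,u,v,56))
E
```

```text
plates ((385.9622497558594, 266.132080078125), (29.669878005981445, 18.406312942504883), 15.94539737701416) 489.0
plates ((421.3620910644531, 194.6551513671875), (15.598407745361328, 31.753902435302734), 68.19859313964844) 442.0
(array([ 540.2, -351.5,   16. ]), [array([ 0., -0.]), array([-0.,  0.])]) [ 537.8 -346.5   35. ]
green ((300.3000183105469, 204.39999389648438), (9.803060531616211, 19.289894104003906), 71.56504821777344) 120.5
green ((273.0738525390625, 180.6707763671875), (42.600975036621094, 39.0508918762207), 3.1798300743103027) 1574.5
(array([584.8,  63.9,  26.9]), [array([-0.4,  0. ]), array([ 0.3, -0.4])]) [586.7  67.4   9. ]
orange ((281.0, 200.5), (11.0, 4.0), 90.0) 37.0
orange ((281.5, 210.99998474121094), (16.111101150512695, 6.411561012268066), 9.462322235107422) 81.0
(array([487.5,  36.8,  90.8]), [array([ 1.7, -0.1]), array([-1.3,  1.7])]) [492.9  34.6  80. ]
cam in tool [  83.6   -0.5 -171.5] 
 [[ 0.   1.   0.3]
 [ 1.  -0.  -0. ]
 [ 0.   0.3 -1. ]]
[512.4 137.4  56. ]
[ 506.7 -134.9   56. ]
[ 644.6 -145.6   56. ]
[649.1 144.9  56. ]
```

```bash
python3 - <<'E'
from h import *
t=load('top0');im=t['color'][110:230,220:460,::-1]
cv2.imwrite('pics/topc.png',cv2.resize(im,None,fx=3.3,fy=3.3,interpolation=cv2.INTER_CUBIC))
E
```

```text
(no output)
```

View pics/topc.png

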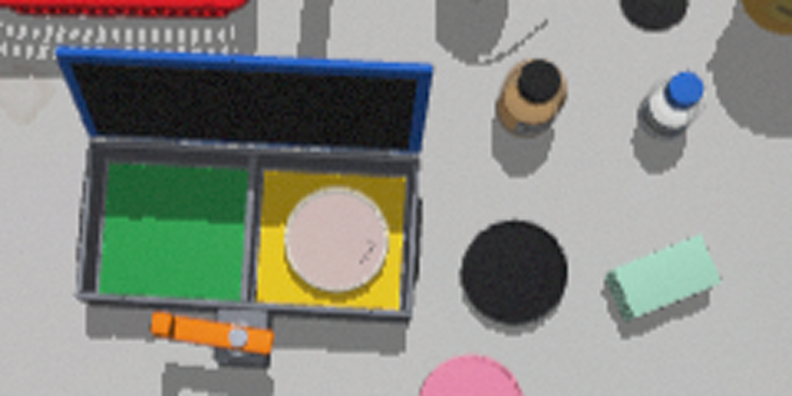

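The block seems about 83 x 36 mm seen from above, which could mean it's standing on edge. I'll move the wrist camera over it to check.

{"name": "move_arm", "arguments": {
  "plan": [
    {"tx": -2.35,"ty": -2.94},
    {"tx": -2.35,"ty": -2.94},
    {"tx": -2.35,"ty": -2.94},
    {"tx": -2.35,"ty": -2.94},
    {"tx": -2.35,"ty": -2.94},
    {"tx": -2.35,"ty": -2.94},
    {"tx": -2.35,"ty": -2.94},
    {"tx": -2.35,"ty": -2.94},
    {"tx": -2.35,"ty": -2.94},
    {"tx": -2.35,"ty": -2.94},
    {"tx": -2.35,"ty": -2.94},
    {"tx": -2.35,"ty": -2.94}
  ]
}}

```text
schema error: expected keys tx, ty, tz, wx, wy, wz
```

{"name": "move_arm", "arguments": {
  "plan": [
    {"tx": -2.35,"ty": -2.94},
    {"tx": -2.35,"ty": -2.94},
    {"tx": -2.35,"ty": -2.94},
    {"tx": -2.35,"ty": -2.94},
    {"tx": -2.35,"ty": -2.94},
    {"tx": -2.35,"ty": -2.94},
    {"tx": -2.35,"ty": -2.94},
    {"tx": -2.35,"ty": -2.94},
    {"tx": -2.35,"ty": -2.94},
    {"tx": -2.35,"ty": -2.94},
    {"tx": -2.35,"ty": -2.94},
    {"tx": -2.35,"ty": -2.94}
  ]
}}

```text
schema error: expected keys tx, ty, tz, wx, wy, wz
```

{"name": "move_arm", "arguments": {
  "plan": [
    {"tx": -2.35,"ty": -2.94},
    {"tx": -2.35,"ty": -2.94},
    {"wz": 0.119},
    {"wz": 0.119},
    {"wz": 0.119},
    {"wz": 0.119},
    {"wz": 0.119},
    {"wz": 0.119},
    {"wz": 0.119},
    {"wz": 0.119},
    {}
  ]
}}

```text
schema error: expected keys tx, ty, tz, wx, wy, wz
```

```bash
python3 - <<'E'
from h import *
f=grab_frame('wrist');save(f,'w1')
c=big(mask(f,(65,25,60),(95,180,255)));print(cv2.contourArea(c),cv2.minAreaRect(c))
print(env.state()['ee_pos'],env.state()['ee_rot'],env.state()['time_s'])
E
```

```text
Traceback (most recent call last):
  File "h.py", line 25, in big
    cs,_=cv2.findContours(m,cv2.RETR_EXTERNAL,cv2.CHAIN_APPROX_NONE);return max(cs,key=cv2.contourArea)
                                                                            ~~~^^^^^^^^^^^^^^^^^^^^^^^^
ValueError: max() iterable argument is empty
```

View pics/w1.png

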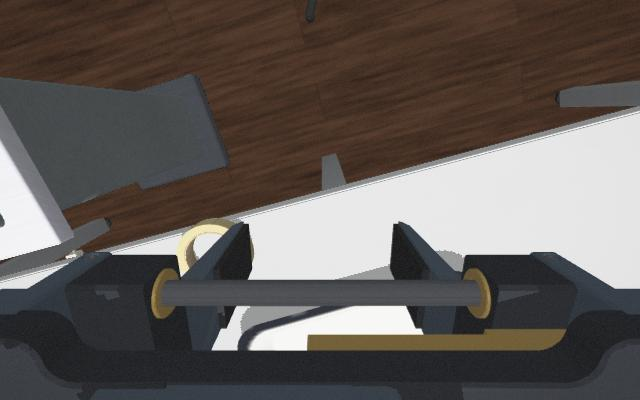

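The arm hasn't moved because every row needs all six keys. The wrist view shows the gripper covering the lower half of the image, so targets must lie on the tool's +x side (rows under about 220).

{"name": "move_arm", "arguments": {
  "plan": [
    {"tx": -2.4,"ty": -3.04,"tz": 0,"wx": 0,"wy": 0,"wz": 0},
    {"tx": -2.4,"ty": -3.04,"tz": 0,"wx": 0,"wy": 0,"wz": 0},
    {"tx": -2.4,"ty": -3.04,"tz": 0,"wx": 0,"wy": 0,"wz": 0},
    {"tx": -2.4,"ty": -3.04,"tz": 0,"wx": 0,"wy": 0,"wz": 0},
    {"tx": -2.4,"ty": -3.04,"tz": 0,"wx": 0,"wy": 0,"wz": 0},
    {"tx": -2.4,"ty": -3.04,"tz": 0,"wx": 0,"wy": 0,"wz": 0},
    {"tx": -2.4,"ty": -3.04,"tz": 0,"wx": 0,"wy": 0,"wz": 0},
    {"tx": -2.4,"ty": -3.04,"tz": 0,"wx": 0,"wy": 0,"wz": 0},
    {"tx": -2.4,"ty": -3.04,"tz": 0,"wx": 0,"wy": 0,"wz": 0},
    {"tx": -2.4,"ty": -3.04,"tz": 0,"wx": 0,"wy": 0,"wz": 0},
    {"tx": -2.4,"ty": -3.04,"tz": 0,"wx": 0,"wy": 0,"wz": 0},
    {"tx": -2.4,"ty": -3.04,"tz": 0,"wx": 0,"wy": 0,"wz": 0}
  ]
}}

```text
time_s: 1.2
ee_pos: [333.9, 123.7, 214.1]
ee_rot: [180.0, 0.0, 164.5]
force: [1.3, 1.0, -0.2]
gripper_width: 91.2
gripper_force: 0.0
```

{"name": "move_arm", "arguments": {
  "plan": [
    {"tx": -2.4,"ty": -3.04,"tz": 0,"wx": 0,"wy": 0,"wz": 0},
    {"tx": -2.4,"ty": -3.04,"tz": 0,"wx": 0,"wy": 0,"wz": 0},
    {"tx": -2.4,"ty": -3.04,"tz": 0,"wx": 0,"wy": 0,"wz": 0},
    {"tx": -2.4,"ty": -3.04,"tz": 0,"wx": 0,"wy": 0,"wz": 0},
    {"tx": -2.4,"ty": -3.04,"tz": 0,"wx": 0,"wy": 0,"wz": 0},
    {"tx": -2.4,"ty": -3.04,"tz": 0,"wx": 0,"wy": 0,"wz": 0},
    {"tx": -2.4,"ty": -3.04,"tz": 0,"wx": 0,"wy": 0,"wz": 0},
    {"tx": -2.4,"ty": -3.04,"tz": 0,"wx": 0,"wy": 0,"wz": 0},
    {"tx": -2.4,"ty": -3.04,"tz": 0,"wx": 0,"wy": 0,"wz": 0},
    {"tx": -2.4,"ty": -3.04,"tz": 0,"wx": 0,"wy": 0,"wz": 0},
    {"tx": -2.4,"ty": -3.04,"tz": 0,"wx": 0,"wy": 0,"wz": 0},
    {"tx": -2.4,"ty": -3.04,"tz": 0,"wx": 0,"wy": 0,"wz": 0}
  ]
}}

```text
time_s: 2.2
ee_pos: [513.9, -304.9, 213.6]
ee_rot: [180.0, -0.0, 164.5]
force: [0.1, 0.4, -0.4]
gripper_width: 91.1
gripper_force: 0.0
```

{"name": "move_arm", "arguments": {
  "plan": [
    {"tx": -2.4,"ty": -3.04,"tz": 0,"wx": 0,"wy": 0,"wz": 0.05},
    {"tx": -2.4,"ty": -3.04,"tz": 0,"wx": 0,"wy": 0,"wz": 0.1},
    {"tx": -2.4,"ty": -3.04,"tz": 0,"wx": 0,"wy": 0,"wz": 0.1},
    {"tx": 0,"ty": 0,"tz": 0,"wx": 0,"wy": 0,"wz": 0.119},
    {"tx": 0,"ty": 0,"tz": 0,"wx": 0,"wy": 0,"wz": 0.119},
    {"tx": 0,"ty": 0,"tz": 0,"wx": 0,"wy": 0,"wz": 0.119},
    {"tx": 0,"ty": 0,"tz": 0,"wx": 0,"wy": 0,"wz": 0.119},
    {"tx": 0,"ty": 0,"tz": 0,"wx": 0,"wy": 0,"wz": 0.119},
    {"tx": 0,"ty": 0,"tz": 0,"wx": 0,"wy": 0,"wz": 0.106},
    {"tx": 0,"ty": 0,"tz": 0,"wx": 0,"wy": 0,"wz": 0},
    {"tx": 0,"ty": 0,"tz": 0,"wx": 0,"wy": 0,"wz": 0}
  ]
}}

```text
time_s: 3.12
ee_pos: [551.2, -412.7, 213.6]
ee_rot: [-180.0, -0.0, 110.2]
force: [-0.4, 0.1, -0.5]
gripper_width: 91.1
gripper_force: 0.0
```

```bash
python3 - <<'E'
from h import *
f=grab_frame('wrist');save(f,'w1')
print(env.state()['ee_pos'],env.state()['ee_rot'],env.state()['time_s'])
c=big(mask(f,(65,25,60),(95,180,255)));print(cv2.contourArea(c),cv2.minAreaRect(c))
E
```

```text
[ 551.25916551 -412.66598869  213.629907  ] [-1.79986990e+02 -2.69851164e-02  1.10145150e+02] 3.1667
2536.5 ((334.0, 128.5), (71.0, 38.0), 90.0)
```

View pics/w1.png

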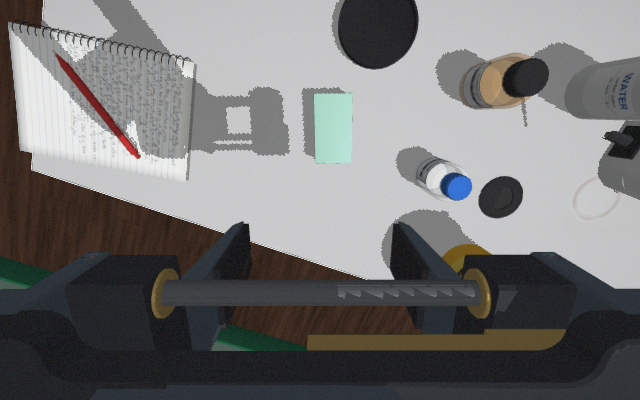

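The wrist view shows the mint block, with top-face corners at about (315,94), (352,93), (353,163) and (314,163). It is clear of its neighbours; the nearest is the blue bottle at (442,178). I'll compute its size and height from views.

```bash
python3 - <<'E'
from h import *
np.set_printoptions(precision=1,suppress=True)
f,t,s=load('w1'),load('top0'),load('scene0')
m=mask(f,(65,25,60),(95,180,255));c=big(m)
print(cv2.approxPolyDP(c,5,True)[:,0].tolist())
x,y=334,128
print(cv2.cvtColor(f['color'],cv2.COLOR_RGB2HSV)[128,300:370:3].tolist())
for z in(0,35,60): 
    q=[onz(f,*p,z) for p in((315,94),(352,93),(353,163),(314,163))];print(z,np.array(q)[:,:2].tolist(),np.linalg.norm(q[0]-q[1]),np.linalg.norm(q[1]-q[2]))
for ff,b in((t,(395,175,450,215)),(s,(360,240,420,290))):
    c=big(mask(ff,(65,25,60),(95,180,255),b));print(cv2.approxPolyDP(c,2.5,True)[:,0].tolist())
im1=t['color'][165:225,385:455,::-1];im2=s['color'][240:290,360:420,::-1]
a=cv2.resize(im1,(560,480),interpolation=1)
b=cv2.resize(im2,(400*480//400,400),interpolation=1)[:, :240*2]
o=np.zeros((480,800,3),np.uint8);
a=cv2.resize(im1,(400,343),interpolation=0);b=cv2.resize(im2,(400,333),interpolation=0)
o[:343,:400]=a;o[:333,400:]=b;cv2.imwrite('pics/cmp.png',o)
E
```

```text
[[352, 93], [315, 94], [316, 163], [352, 162]]
[[120, 1, 204], [100, 4, 197], [135, 4, 127], [120, 2, 128], [90, 2, 127], [79, 57, 211], [79, 53, 217], [80, 55, 217], [80, 51, 218], [81, 48, 221], [80, 55, 219], [80, 53, 222], [81, 49, 222], [80, 49, 223], [80, 51, 225], [81, 49, 224], [80, 50, 225], [81, 50, 225], [100, 4, 204], [120, 1, 204], [120, 3, 203], [105, 3, 203], [90, 1, 204], [120, 3, 202]]
0 [[508.74918537395433, -317.47667730442663], [551.7695295412188, -300.4107456034145], [586.0578691210343, -381.63688702467863], [537.0128206146549, -399.67209921494754]] 46.281703048758914 88.16675269810007
35 [[510.01052204775567, -319.0152460533943], [549.1218479651491, -303.50000019094585], [580.2945977520482, -377.34557608377463], [535.7059987090167, -393.74202933436715]] 42.076343343841 80.15553261141835
60 [[510.9114768147566, -320.1142237312284], [547.230646839385, -305.70661061061105], [576.1779753456294, -374.2803539831289], [534.7725544907038, -389.5062651339526]] 39.07251498318546 74.43323254950282
[[433, 182], [404, 194], [410, 207], [438, 196]]
[[375, 254], [370, 271], [397, 278], [402, 261]]
```

View pics/cmp.png

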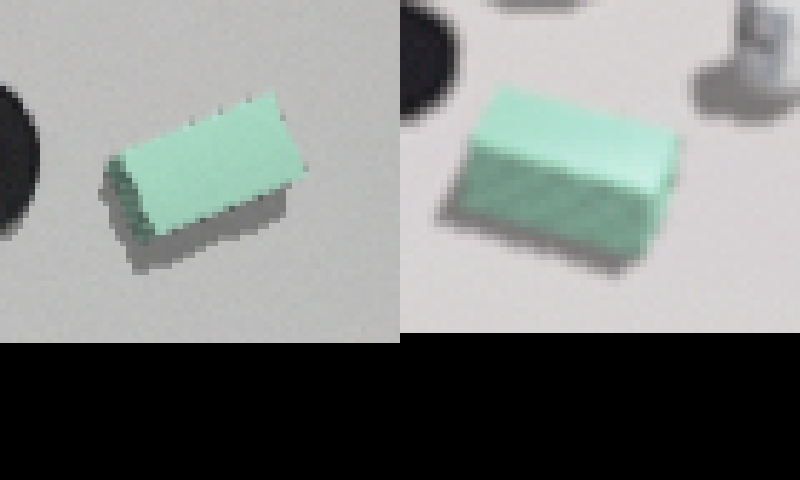

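```bash
python3 - <<'E'
from h import *
np.set_printoptions(precision=1,suppress=True)
w,t,s=load('w1'),load('top0'),load('scene0')
W=[(315,94),(352.5,93),(353,163),(315.5,163)];T=[(412.5,206.3),(405.7,192.1),(432.6,181.1),(438.7,194.75)];S=[(370.5,261.7),(375,252.75),(402,260.3),(398.7,268.5)]
P=[]
for a,b,c in zip(W,T,S):
    X,r=tri([(w,*a),(t,*b),(s,*c)]);P.append(X);print(X,r, tri([(t,*b),(s,*c)])[0])
P=np.array(P);print([np.linalg.norm(P[i]-P[(i+1)%4]) for i in range(4)],P.mean(0))
for n in 'scene','top':
    f=load(n+'0');h=cv2.cvtColor(f['color'],cv2.COLOR_RGB2HSV);m=cv2.inRange(h,(40,30,40),(95,255,255))
    k,l,st,ce=cv2.connectedComponentsWithStats(m)
    for i in range(1,k):
        if st[i,4]>12: print(n,st[i],np.median(h[l==i],axis=0))
E
```

```text
[ 508.  -320.4   31.5] [array([-2. ,  0.8]), array([-0.5, -0.6]), array([-0. , -0.1])] [ 506.2 -321.7   32.8]
[ 547.9 -303.9   32.9] [array([-1.9,  0.1]), array([-0.2, -0.8]), array([-0.1, -0. ])] [ 546.1 -304.7   33.9]
[ 577.7 -378.3   32.1] [array([-2.5, -0.4]), array([-0.6, -0.7]), array([ 0.4, -0.1])] [ 575.2 -379.    33.5]
[ 537.4 -393.8   33.9] [array([-0.2,  0.4]), array([-0.1, -0.1]), array([-0.2,  0. ])] [ 537.3 -394.2   34.1]
[np.float64(43.12733271086919), np.float64(80.12167612089443), np.float64(43.24751078446091), np.float64(79.12880804361885)] [ 542.8 -349.1   32.6]
scene [    0     0   335   343 35305] [ 73.  50. 133.]
scene [  413     0   227   235 38466] [ 74.  52. 129.]
scene [ 66 147  26  67 582] [ 74.  52. 126.]
scene [287 197  26  14 212] [ 69. 168. 104.]
scene [  95  224   72   73 2378] [ 53.  32. 105.]
scene [ 46 236  11  11  23] [ 54.  31. 123.]
scene [170 243   3  12  13] [ 43.  38. 111.]
scene [ 48 253   6  12  20] [ 51.5  31.  116. ]
scene [369 253  33  25 575] [ 78.  55. 199.]
top [  578     0    62   400 16784] [75. 62. 75.]
top [ 250  159   46   43 1779] [ 69. 172. 156.]
top [403 181  35  26 519] [ 77.  58. 209.]
top [ 260  356   76   44 2018] [ 55.  33. 140.]
top [271 390  20  10  88] [ 55.  33. 108.]
```

```bash
python3 - <<'E'
from h import *
np.set_printoptions(precision=1,suppress=True)
w,t,s=load('w1'),load('top0'),load('scene0')
print('scene bottoms',onz(s,368.2,270.7,0),onz(s,396,278.7,0))
print('top bottoms',onz(t,403.4,193.5,0),onz(t,410.5,206.8,0))
P=np.array([508,-320.4,0]);print(proj(s,P),proj(t,P))
# scale checks: bottles/dish caps
h=cv2.cvtColor(t['color'],cv2.COLOR_RGB2HSV)
for nm,f,lo,hi,b in [('pink t',t,(160,60,120),(175,255,255),(330,200,400,260)),('pink w',w,(160,60,120),(175,255,255),None),('black t',t,(0,0,0),(180,255,60),(340,160,400,220)),('black w',w,(0,0,0),(180,255,70),(320,0,430,80)),('blk2 t',t,(0,0,0),(180,255,60),(270,235,330,280))]:
    try:
        c=big(mask(f,lo,hi,b));(e,a,_)=cv2.fitEllipse(c);print(nm,e,a,onz(f,*e,16),max(a)*abs((f['view']@np.r_[onz(f,*e,16),1])[2])/foc(f))
    except Exception as ex: print(nm,ex)
E
```

```text
scene bottoms [ 504.4 -318.1    0. ] [ 533.4 -392.7    0. ]
top bottoms [ 546.2 -305.1    0. ] [ 507.9 -323.7    0. ]
[369.7 270.5] [409.3 206.8]
pink t (363.38909912109375, 234.33590698242188) (31.230005264282227, 31.823551177978516) [ 430.8 -186.9   16. ] 88.63274116932135
pink w max() iterable argument is empty
black t (376.48638916015625, 193.10546875) (29.927249908447266, 30.750629425048828) [ 546.1 -226.4   16. ] 86.6711434561574
black w (377.92626953125, 30.597457885742188) (72.66230773925781, 83.63943481445312) [ 553.2 -230.2   16. ] 94.58357063739686
blk2 t (299.8560485839844, 259.2582092285156) (30.535873413085938, 30.577159881591797) [363.3  -9.4  16. ] 84.96564973941487
```

The mint block measures 43 x 80 x 33 mm, not 60 x 88 x 35, so it may be a look-alike. Before grasping it I'll look at the other candidates.

```bash
python3 - <<'E'
from h import *
t=grab_frame('top');s=grab_frame('scene')
pickle.dump(t,open('t1.pkl','wb'));pickle.dump(s,open('s1.pkl','wb'))
o=np.zeros((600,800,3),np.uint8)
o[:300,:500]=cv2.resize(s['color'][100:250,130:380,::-1],(500,300),interpolation=cv2.INTER_CUBIC)
o[:300,500:]=cv2.resize(s['color'][180:300,350:470,::-1],(300,300),interpolation=cv2.INTER_CUBIC)
o[300:,:]=cv2.resize(t['color'][60:340,0:374,::-1],(800,599),interpolation=cv2.INTER_CUBIC)[:300] if 0 else cv2.resize(t['color'][90:240,0:400,::-1],(800,300),interpolation=cv2.INTER_CUBIC)
cv2.imwrite('pics/mont.png',o)
E
```

```text
(no output)
```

View pics/mont.png

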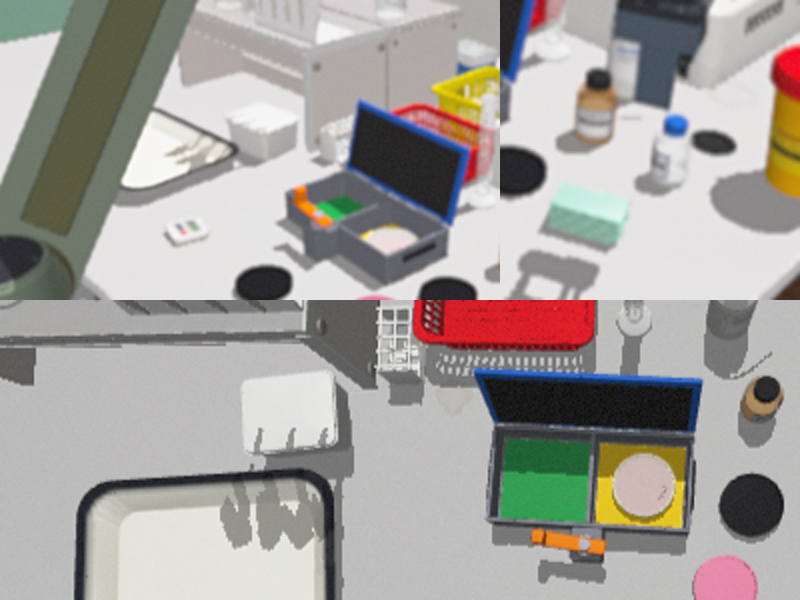

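There is no other green object on the bench, and the scene view shows horizontal layers in the block's side. So the mint block at wrist pixel (334,128) is the plate stack, whatever its exact size. I'll take one lower wrist view to fix the grasp.

{"name": "move_arm", "arguments": {
  "plan": [
    {"tx": 0,"ty": 0,"tz": 3,"wx": 0,"wy": 0,"wz": -0.03},
    {"tx": 0,"ty": 0,"tz": 3,"wx": 0,"wy": 0,"wz": 0},
    {"tx": 0,"ty": 0,"tz": 3,"wx": 0,"wy": 0,"wz": 0},
    {"tx": 0,"ty": 0,"tz": 0,"wx": 0,"wy": 0,"wz": 0},
    {"tx": 0,"ty": 0,"tz": 0,"wx": 0,"wy": 0,"wz": 0}
  ]
}}

```text
time_s: 3.68
ee_pos: [550.6, -412.1, 122.6]
ee_rot: [-179.9, -0.2, 111.8]
force: [0.3, -0.3, 1.1]
gripper_width: 91.0
gripper_force: 0.0
```

```bash
python3 - <<'E'
from h import *
np.set_printoptions(precision=1,suppress=True)
f=grab_frame('wrist');save(f,'w2');w=load('w1')
print(env.state()['ee_pos'],env.state()['ee_rot'],env.state()['time_s'])
Q=[]
for g in(w,f):
    c=big(mask(g,(65,25,60),(95,180,255)));print(cv2.approxPolyDP(c,5,True)[:,0].tolist())
    p=cv2.boxPoints(cv2.minAreaRect(c));Q.append(np.array(sorted(p.tolist(),key=lambda a:np.arctan2(a[1]-p[:,1].mean(),a[0]-p[:,0].mean()))))
P=[]
for a,b in zip(*Q):
    X,r=tri([(w,*a),(f,*b)]);P.append(X);print(X,r)
P=np.array(P);print([np.linalg.norm(P[i]-P[(i+1)%4]) for i in range(4)],P.mean(0))
print('bottle cap',onz(w,456,186,83),onz(w,525,76,93))
E
```

```text
[ 551.8 -413.1  124.8] [180.    0.  111.7] 3.7333
[[352, 93], [315, 94], [316, 163], [352, 162]]
[[316, 89], [316, 181], [362, 182], [368, 90]]
[ 506.2 -314.3  -48.3] [array([-0.3,  0. ]), array([0.4, 0. ])]
[ 550.8 -302.3   26.8] [array([-0. , -0.1]), array([0. , 0.1])]
[ 578.9 -375.2   49.6] [array([ 0.9, -1. ]), array([-1.3,  1.2])]
[ 537.8 -393.7   37.2] [array([ 0.6, -0.1]), array([-0.8,  0.1])]
[np.float64(88.15835966819505), np.float64(81.40851318511022), np.float64(46.73556713851061), np.float64(120.93874499864441)] [ 543.4 -346.4   16.3]
bottle cap [ 685.8 -356.3   83. ] [ 690.6 -239.1   93. ]
```

View pics/w2.png

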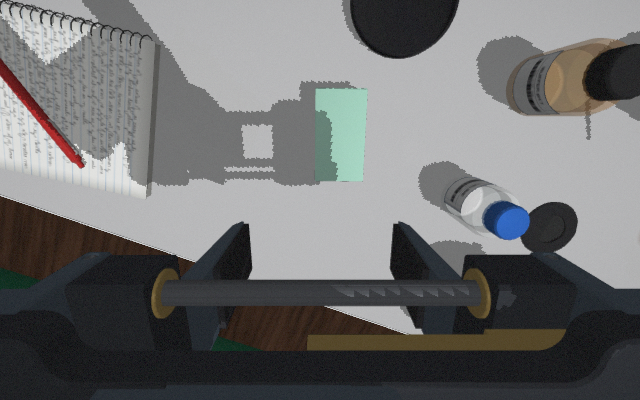

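The lower view shows the block's top at about (316,89)–(365,182), with nothing next to it. I'll go in for the grasp.

{"name": "move_arm", "arguments": {
  "plan": [
    {"tx": 2.1,"ty": 0.53,"tz": 1.5,"wx": 0,"wy": 0,"wz": 0},
    {"tx": 2.1,"ty": 0.53,"tz": 1.5,"wx": 0,"wy": 0,"wz": 0},
    {"tx": 2.1,"ty": 0.53,"tz": 1.5,"wx": 0,"wy": 0,"wz": 0},
    {"tx": 0,"ty": 0,"tz": 2,"wx": 0,"wy": 0,"wz": 0},
    {"tx": 0,"ty": 0,"tz": 2,"wx": 0,"wy": 0,"wz": 0},
    {"tx": 0,"ty": 0,"tz": 2,"wx": 0,"wy": 0,"wz": 0},
    {"tx": 0,"ty": 0,"tz": 1.2,"wx": 0,"wy": 0,"wz": 0},
    {"tx": 0,"ty": 0,"tz": 0,"wx": 0,"wy": 0,"wz": 0},
    {"tx": 0,"ty": 0,"tz": 0,"wx": 0,"wy": 0,"wz": 0}
  ]
}}

```text
time_s: 4.48
ee_pos: [543.8, -349.0, 8.2]
ee_rot: [179.9, 0.1, 111.7]
force: [0.0, -0.8, -0.4]
gripper_width: 91.2
gripper_force: 0.0
```

{"name": "move_arm", "arguments": {
  "plan": [
    {"tx": 0,"ty": 0,"tz": 0,"wx": 0,"wy": 0,"wz": 0},
    {"tx": 0,"ty": 0,"tz": 0,"wx": 0,"wy": 0,"wz": 0},
    {"tx": 0,"ty": 0,"tz": 0,"wx": 0,"wy": 0,"wz": 0},
    {"tx": 0,"ty": 0,"tz": 0,"wx": 0,"wy": 0,"wz": 0},
    {"tx": 0,"ty": 0,"tz": 0,"wx": 0,"wy": 0,"wz": 0},
    {"tx": 0,"ty": 0,"tz": 0,"wx": 0,"wy": 0,"wz": 0},
    {"tx": 0,"ty": 0,"tz": 0,"wx": 0,"wy": 0,"wz": 0},
    {"tx": 0,"ty": 0,"tz": 0,"wx": 0,"wy": 0,"wz": 0}
  ],
  "gripper": 2,
  "force": 25
}}

```text
time_s: 5.15
ee_pos: [542.8, -348.3, 6.9]
ee_rot: [180.0, -0.0, 111.7]
force: [-0.2, -0.3, 0.1]
gripper_width: 43.6
gripper_force: 24.9
```

{"name": "move_arm", "arguments": {
  "plan": [
    {"tx": 0,"ty": 0,"tz": -1,"wx": 0,"wy": 0,"wz": 0},
    {"tx": 0,"ty": 0,"tz": -3,"wx": 0,"wy": 0,"wz": 0},
    {"tx": 0,"ty": 0,"tz": -4,"wx": 0,"wy": 0,"wz": 0},
    {"tx": 0,"ty": 0,"tz": -4,"wx": 0,"wy": 0,"wz": 0},
    {"tx": 0,"ty": 0,"tz": -4,"wx": 0,"wy": 0,"wz": 0},
    {"tx": 0,"ty": 0,"tz": -2,"wx": 0,"wy": 0,"wz": 0},
    {"tx": 0,"ty": 0,"tz": 0,"wx": 0,"wy": 0,"wz": 0},
    {"tx": 0,"ty": 0,"tz": 0,"wx": 0,"wy": 0,"wz": 0},
    {"tx": 0,"ty": 0,"tz": 0,"wx": 0,"wy": 0,"wz": 0}
  ]
}}

```text
time_s: 5.9
ee_pos: [541.6, -347.5, 185.0]
ee_rot: [-179.9, -0.2, 111.7]
force: [-0.2, -0.2, -3.3]
gripper_width: 43.8
gripper_force: 24.9
```

The weight is 3.3 N (0.3 kg), so this is the plate stack, and it is held firmly. Next I'll go over the case to measure it.

{"name": "move_arm", "arguments": {
  "plan": [
    {"tx": 1.5,"ty": 0.8,"tz": -0.5,"wx": 0,"wy": 0,"wz": 0},
    {"tx": 3.2,"ty": 1.8,"tz": -0.5,"wx": 0,"wy": 0,"wz": 0},
    {"tx": 3.2,"ty": 1.8,"tz": -0.5,"wx": 0,"wy": 0,"wz": 0},
    {"tx": 3.2,"ty": 1.8,"tz": -0.5,"wx": 0,"wy": 0,"wz": 0},
    {"tx": 3.2,"ty": 1.8,"tz": -0.5,"wx": 0,"wy": 0,"wz": 0},
    {"tx": 3.2,"ty": 1.8,"tz": -0.5,"wx": 0,"wy": 0,"wz": 0},
    {"tx": 3.2,"ty": 1.8,"tz": -0.5,"wx": 0,"wy": 0,"wz": 0},
    {"tx": 3.2,"ty": 1.8,"tz": -0.5,"wx": 0,"wy": 0,"wz": 0},
    {"tx": 2.3,"ty": 1.1,"tz": 0,"wx": 0,"wy": 0,"wz": 0}
  ]
}}

```text
time_s: 6.65
ee_pos: [580.1, -47.2, 226.0]
ee_rot: [-179.9, -0.2, 111.8]
force: [1.1, -0.9, -2.3]
gripper_width: 44.3
gripper_force: 24.9
```

{"name": "move_arm", "arguments": {
  "plan": [
    {"tx": 0,"ty": 0,"tz": 0,"wx": 0,"wy": 0,"wz": 0.08},
    {"tx": 0,"ty": 0,"tz": 0,"wx": 0,"wy": 0,"wz": 0.1},
    {"tx": 0,"ty": 0,"tz": 0,"wx": 0,"wy": 0,"wz": 0.1},
    {"tx": 0,"ty": 0,"tz": 0,"wx": 0,"wy": 0,"wz": 0.1},
    {"tx": 0,"ty": 0,"tz": 0,"wx": 0,"wy": 0,"wz": 0},
    {"tx": 0,"ty": 0,"tz": 0,"wx": 0,"wy": 0,"wz": 0}
  ]
}}

```text
time_s: 7.15
ee_pos: [579.6, -50.5, 225.4]
ee_rot: [-179.8, -0.0, 90.1]
force: [0.7, -0.2, -1.5]
gripper_width: 44.0
gripper_force: 24.9
```

```bash
python3 - <<'E'
from h import *
f=grab_frame('wrist');save(f,'w3')
print(env.state()['ee_pos'],env.state()['ee_rot'],env.state()['time_s'],env.state()['gripper_width'])
E
```

```text
[579.83889876 -50.75855158 225.67698431] [-1.79845706e+02 -3.10528030e-02  9.00956513e+01] 7.2 43.90826120988709
```

View pics/w3.png

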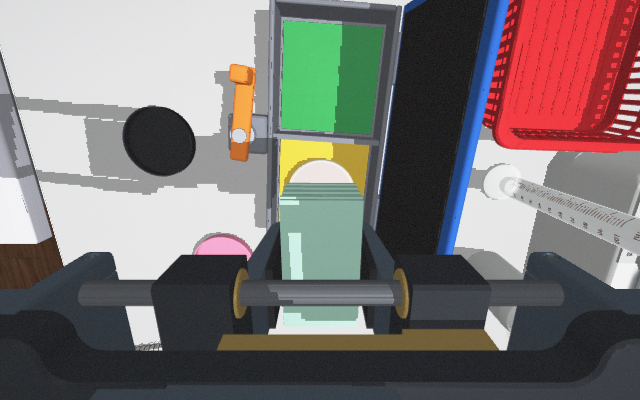

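The wrist view shows the stack held level. It also shows the green pad at (280–384, 18–137), the turnbutton pivot at (238,135) with its tab at (241,73), and the lid leaning back to the right, its edge strip at about (497,10).

```bash
python3 - <<'E'
from h import *
np.set_printoptions(precision=1,suppress=True)
f,t,s=load('w3'),load('t1'),load('scene0')
c=big(mask(f,(50,90,40),(85,255,255),(260,0,400,150)));a=cv2.approxPolyDP(c,4,True)[:,0];print('w',a.tolist())
r=cv2.minAreaRect(c);B=cv2.boxPoints(r);print(r)
P=np.array([onz(f,*p,9) for p in B]);print('pad corners w',P[:,:2],P.mean(0),[np.linalg.norm(P[i]-P[i-1]) for i in range(4)])
ct=big(mask(t,(50,90,40),(85,255,255),(240,150,305,210)));rt=cv2.minAreaRect(ct);Q=np.array([onz(t,*p,9) for p in cv2.boxPoints(rt)]);print('top',Q.mean(0)[:2],rt)
print('pad tri',tri([(f,*r[0]),(t,*rt[0])]))
for n,w,tt in [('pivot',(238,135),(292.1,212.1))]: print(n,tri([(f,*w),(t,*tt)]),onz(f,*w,76),onz(t,*tt,76))
for g,b in((f,(220,50,270,170)),(t,(255,195,310,225))):
    c=big(mask(g,(5,150,80),(20,255,255),b));rr=cv2.minAreaRect(c);print('orange',rr,[onz(g,*p,76) for p in cv2.boxPoints(rr)])
print('tab',onz(f,241,73,102),onz(t,268.5,207.9,102))
for n,tt,ss in [('lidL',(237.6,124.5),(310,153)),('lidR',(350.9,130.6),(364,181))]: print(n,tri([(t,*tt),(s,*ss)]))
# front outer rim line in wrist
g=cv2.cvtColor(f['color'],cv2.COLOR_RGB2GRAY)
for v in (20,60,100,180): print(v,np.abs(np.diff(g[v,255:300].astype(int))).tolist())
E
```

```text
w [[286, 21], [282, 128], [371, 134], [383, 29]]
((330.4517822265625, 78.17512512207031), (98.67716217041016, 107.86803436279297), 4.085616588592529)
pad corners w [[522.6  11.3]
 [536.8 134.6]
 [653.2 127.4]
 [651.4   2.7]] [591.  69.   9.] [np.float64(129.09847246114964), np.float64(124.10624857650507), np.float64(116.63516829588391), np.float64(124.78063654900872)]
top [586.7  67.5] ((273.08978271484375, 180.79420471191406), (42.83544921875, 39.73447799682617), 3.012787342071533)
pad tri (array([592.5,  74.4, -29.7]), [array([0.3, 1.3]), array([-0.5,  0.1])])
pivot (array([489.7,   7.4,  76. ]), [array([0.3, 0.5]), array([-0.2,  0.1])]) [489.4   8.   76. ] [490.    6.8  76. ]
orange ((243.5, 113.0), (96.0, 25.0), 90.0) [array([488. ,  77.5,  76. ]), array([513.4,  77.6,  76. ]), array([507.2, -20.4,  76. ]), array([479.3, -20.4,  76. ])]
orange ((278.5540466308594, 210.67567443847656), (24.331050872802734, 7.069156646728516), 9.462322235107422) [array([490.5,  76.6,  76. ]), array([509.2,  73.6,  76. ]), array([497.8,   9.4,  76. ]), array([479.2,  12.5,  76. ])]
tab [504.3  67.  102. ] [499.4  65.9 102. ]
lidL (array([701. , 134.5, 169.6]), [array([-0.2,  0.3]), array([ 0.2, -0. ])])
lidR (array([ 680.8, -144.4,  162.1]), [array([-0.9,  1.1]), array([ 1.1, -0.3])])
20 [2, 0, 0, 3, 1, 0, 3, 1, 2, 2, 0, 2, 1, 31, 21, 17, 11, 9, 30, 34, 1, 0, 2, 2, 3, 51, 19, 5, 9, 13, 8, 12, 20, 1, 17, 1, 24, 5, 0, 1, 1, 1, 1, 1]
60 [1, 2, 0, 1, 2, 1, 1, 0, 1, 3, 1, 1, 42, 17, 30, 13, 4, 25, 45, 1, 3, 3, 0, 0, 48, 22, 62, 51, 0, 1, 2, 0, 1, 0, 1, 2, 3, 3, 1, 0, 1, 1, 1, 1]
100 [1, 2, 1, 1, 4, 3, 0, 3, 3, 2, 3, 1, 31, 27, 12, 10, 17, 57, 0, 2, 1, 2, 4, 45, 21, 58, 47, 0, 2, 4, 2, 1, 0, 0, 1, 0, 2, 1, 0, 0, 0, 1, 0, 3]
180 [0, 1, 0, 2, 2, 0, 1, 0, 1, 0, 2, 52, 2, 1, 1, 17, 16, 1, 3, 0, 27, 45, 38, 38, 72, 4, 1, 0, 58, 13, 1, 2, 0, 1, 79, 10, 5, 11, 2, 0, 0, 1, 1, 1]
```

{"name": "move_arm", "arguments": {
  "plan": [
    {"tx": 0,"ty": 0,"tz": 0,"wx": 0,"wy": 0,"wz": -0.125},
    {"tx": 0,"ty": 0,"tz": 0,"wx": 0,"wy": 0,"wz": -0.125},
    {"tx": 0,"ty": 0,"tz": 0,"wx": 0,"wy": 0,"wz": -0.125},
    {"tx": 0,"ty": 0,"tz": 0,"wx": 0,"wy": 0,"wz": -0.125},
    {"tx": 0,"ty": 0,"tz": 0,"wx": 0,"wy": 0,"wz": -0.125},
    {"tx": 0,"ty": 0,"tz": 0,"wx": 0,"wy": 0,"wz": -0.125},
    {"tx": 0,"ty": 0,"tz": 0,"wx": 0,"wy": 0,"wz": -0.125},
    {"tx": 0,"ty": 0,"tz": 0,"wx": 0,"wy": 0,"wz": -0.125},
    {"tx": 0,"ty": 0,"tz": 0,"wx": 0,"wy": 0,"wz": -0.125},
    {"tx": 0,"ty": 0,"tz": 0,"wx": 0,"wy": 0,"wz": -0.125},
    {"tx": 0,"ty": 0,"tz": 0,"wx": 0,"wy": 0,"wz": -0.125},
    {"tx": 0,"ty": 0,"tz": 0,"wx": 0,"wy": 0,"wz": -0.125}
  ]
}}

```text
time_s: 8.2
ee_pos: [580.2, -51.1, 226.3]
ee_rot: [180.0, -0.1, 176.3]
force: [0.0, 0.5, -2.3]
gripper_width: 43.7
gripper_force: 24.9
```

{"name": "move_arm", "arguments": {
  "plan": [
    {"tx": 0,"ty": 2,"tz": 0,"wx": 0,"wy": 0,"wz": 0},
    {"tx": 0,"ty": 3,"tz": 0,"wx": 0,"wy": 0,"wz": 0},
    {"tx": 0,"ty": 3,"tz": 0,"wx": 0,"wy": 0,"wz": 0},
    {"tx": 0,"ty": 3,"tz": 0,"wx": 0,"wy": 0,"wz": 0},
    {"tx": 0,"ty": 1,"tz": 0,"wx": 0,"wy": 0,"wz": 0},
    {"tx": 0,"ty": 0,"tz": 2,"wx": 0,"wy": 0,"wz": 0},
    {"tx": 0,"ty": 0,"tz": 3,"wx": 0,"wy": 0,"wz": 0},
    {"tx": 0,"ty": 0,"tz": 3,"wx": 0,"wy": 0,"wz": 0},
    {"tx": 0,"ty": 0,"tz": 3,"wx": 0,"wy": 0,"wz": 0},
    {"tx": 0,"ty": 0,"tz": 0,"wx": 0,"wy": 0,"wz": 0},
    {"tx": 0,"ty": 0,"tz": 0,"wx": 0,"wy": 0,"wz": 0}
  ]
}}

```text
time_s: 9.12
ee_pos: [588.0, 68.1, 115.7]
ee_rot: [-180.0, -0.2, 175.9]
force: [0.5, 0.0, -2.1]
gripper_width: 44.1
gripper_force: 24.9
```

```bash
python3 - <<'E'
from h import *
np.set_printoptions(precision=1,suppress=True)
s=env.state();print(s['ee_pos'],s['ee_rot'],s['force'],s['qpos'])
yw=np.radians(s['ee_rot'][2]);x=np.array([np.cos(yw),np.sin(yw)]);y=np.array([np.sin(yw),-np.cos(yw)])
d=np.array([588.5,69])-s['ee_pos'][:2];print(d@x,d@y)
# refine: case yaw from front wall outer rim (z=56), wrist w3
f=load('w3');p=[onz(f,u,v,56) for u,v in((268.5,20),(267.5,60),(267.5,100),(266.5,180))];print(np.array(p))
t=load('t1')
for z in(170,184):print(z,onz(t,237.6,124.5,z),onz(t,350.9,130.6,z))
E
```

```text
[588.   68.1 115.7] [-180.    -0.2  175.9] [ 0.5  0.  -2.1] [  5.5  24.3  95.4  -0.   60.6 -80.4]
-0.4042936969711924 0.9279785477445562
[[524.9 123.   56. ]
 [521.9  85.3  56. ]
 [519.8  44.7  56. ]
 [513.9 -46.7  56. ]]
170 [701.6 133.8 170. ] [ 681.  -146.1  170. ]
184 [696.9 130.4 184. ] [ 676.7 -145.1  184. ]
```

{"name": "move_arm", "arguments": {
  "plan": [
    {"tx": 0,"ty": 0.1,"tz": 2,"wx": 0,"wy": 0,"wz": 0},
    {"tx": 0,"ty": 0,"tz": 3,"wx": 0,"wy": 0,"wz": 0},
    {"tx": 0,"ty": 0,"tz": 2,"wx": 0,"wy": 0,"wz": 0},
    {"tx": 0,"ty": 0,"tz": 1,"wx": 0,"wy": 0,"wz": 0},
    {"tx": 0,"ty": 0,"tz": 0.7,"wx": 0,"wy": 0,"wz": 0},
    {"tx": 0,"ty": 0,"tz": 0.5,"wx": 0,"wy": 0,"wz": 0},
    {"tx": 0,"ty": 0,"tz": 0.3,"wx": 0,"wy": 0,"wz": 0},
    {"tx": 0,"ty": 0,"tz": 0.1,"wx": 0,"wy": 0,"wz": 0},
    {"tx": 0,"ty": 0,"tz": 0,"wx": 0,"wy": 0,"wz": 0},
    {"tx": 0,"ty": 0,"tz": 0,"wx": 0,"wy": 0,"wz": 0}
  ]
}}

```text
time_s: 9.95
ee_pos: [589.9, 69.5, 21.8]
ee_rot: [180.0, 0.1, 175.9]
force: [-0.5, 0.1, -2.2]
gripper_width: 43.5
gripper_force: 24.9
```

{"name": "move_arm", "arguments": {
  "plan": [
    {"tx": 0,"ty": 0,"tz": 0.1,"wx": 0,"wy": 0,"wz": 0},
    {"tx": 0,"ty": 0,"tz": 0.05,"wx": 0,"wy": 0,"wz": 0},
    {"tx": 0,"ty": 0,"tz": 0.05,"wx": 0,"wy": 0,"wz": 0},
    {"tx": 0,"ty": 0,"tz": 0,"wx": 0,"wy": 0,"wz": 0},
    {"tx": 0,"ty": 0,"tz": 0,"wx": 0,"wy": 0,"wz": 0}
  ]
}}

```text
time_s: 10.37
ee_pos: [589.3, 69.5, 18.9]
ee_rot: [180.0, 0.0, 175.9]
force: [0.0, 1.1, -2.6]
gripper_width: 44.3
gripper_force: 24.9
```

{"name": "move_arm", "arguments": {
  "plan": [
    {"tx": 0,"ty": 0,"tz": 0.1,"wx": 0,"wy": 0,"wz": 0},
    {"tx": 0,"ty": 0,"tz": 0.05,"wx": 0,"wy": 0,"wz": 0},
    {"tx": 0,"ty": 0,"tz": 0.05,"wx": 0,"wy": 0,"wz": 0},
    {"tx": 0,"ty": 0,"tz": 0,"wx": 0,"wy": 0,"wz": 0},
    {"tx": 0,"ty": 0,"tz": 0,"wx": 0,"wy": 0,"wz": 0}
  ]
}}

```text
time_s: 10.78
ee_pos: [589.2, 69.5, 16.9]
ee_rot: [180.0, -0.0, 175.9]
force: [0.1, 0.8, -1.5]
gripper_width: 43.7
gripper_force: 24.9
```

{"name": "move_arm", "arguments": {
  "plan": [
    {"tx": 0,"ty": 0,"tz": 0.05,"wx": 0,"wy": 0,"wz": 0},
    {"tx": 0,"ty": 0,"tz": 0.05,"wx": 0,"wy": 0,"wz": 0},
    {"tx": 0,"ty": 0,"tz": 0,"wx": 0,"wy": 0,"wz": 0},
    {"tx": 0,"ty": 0,"tz": 0,"wx": 0,"wy": 0,"wz": 0}
  ]
}}

```text
time_s: 11.12
ee_pos: [589.3, 69.5, 15.9]
ee_rot: [180.0, 0.0, 175.9]
force: [0.8, 0.0, -2.9]
gripper_width: 44.0
gripper_force: 24.9
```

{"name": "move_arm", "arguments": {
  "plan": [
    {"tx": 0,"ty": 0,"tz": 0.05,"wx": 0,"wy": 0,"wz": 0},
    {"tx": 0,"ty": 0,"tz": 0,"wx": 0,"wy": 0,"wz": 0},
    {"tx": 0,"ty": 0,"tz": 0,"wx": 0,"wy": 0,"wz": 0}
  ]
}}

```text
time_s: 11.37
ee_pos: [589.3, 69.5, 15.9]
ee_rot: [180.0, 0.0, 175.9]
force: [-1.6, -0.7, 2.1]
gripper_width: 44.1
gripper_force: 24.9
```

{"name": "move_arm", "arguments": {
  "plan": [
    {"tx": 0,"ty": 0,"tz": 0.05,"wx": 0,"wy": 0,"wz": 0},
    {"tx": 0,"ty": 0,"tz": 0,"wx": 0,"wy": 0,"wz": 0},
    {"tx": 0,"ty": 0,"tz": 0,"wx": 0,"wy": 0,"wz": 0}
  ]
}}

```text
time_s: 11.62
ee_pos: [589.3, 69.5, 15.9]
ee_rot: [180.0, 0.0, 175.9]
force: [-2.7, -0.9, 5.6]
gripper_width: 43.9
gripper_force: 24.9
```

```bash
python3 - <<'E'
from h import *
for i in range(4):
    grab_frame('wrist');s=env.state();print(s['ee_pos'],s['force'])
E
```

```text
[589.30660342  69.46281878  15.93096631] [-2.68507527 -0.21584491  6.85595063]
[589.27009291  69.46824224  15.88929489] [-2.47014101 -0.17049223  6.32657946]
[589.26606993  69.46507348  15.89458957] [-3.09485411 -1.85532384  6.63841202]
[589.29168492  69.47417763  15.91560509] [-2.16951609  0.42832486  7.13739816]
```

The stack is resting on the pad: TCP is at 15.9, as expected, and the load has transferred. I'll release it.

{"name": "move_arm", "arguments": {
  "plan": [
    {"tx": 0,"ty": 0,"tz": 0,"wx": 0,"wy": 0,"wz": 0},
    {"tx": 0,"ty": 0,"tz": 0,"wx": 0,"wy": 0,"wz": 0},
    {"tx": 0,"ty": 0,"tz": 0,"wx": 0,"wy": 0,"wz": 0},
    {"tx": 0,"ty": 0,"tz": 0,"wx": 0,"wy": 0,"wz": 0},
    {"tx": 0,"ty": 0,"tz": 0,"wx": 0,"wy": 0,"wz": 0}
  ],
  "gripper": 6.4
}}

```text
time_s: 12.23
ee_pos: [589.3, 69.5, 14.7]
ee_rot: [180.0, -0.0, 175.9]
force: [0.9, 0.6, 0.2]
gripper_width: 64.2
gripper_force: 0.0
```

{"name": "move_arm", "arguments": {
  "plan": [
    {"tx": 0,"ty": 0,"tz": -0.5,"wx": 0,"wy": 0,"wz": 0},
    {"tx": 0,"ty": 0,"tz": -2,"wx": 0,"wy": 0,"wz": 0},
    {"tx": 0,"ty": 0,"tz": -4,"wx": 0,"wy": 0,"wz": 0},
    {"tx": 0,"ty": 0,"tz": -4,"wx": 0,"wy": 0,"wz": 0},
    {"tx": 0,"ty": 0,"tz": -4,"wx": 0,"wy": 0,"wz": 0},
    {"tx": 0,"ty": 0,"tz": -4,"wx": 0,"wy": 0,"wz": 0},
    {"tx": 0,"ty": 0,"tz": -4,"wx": 0,"wy": 0,"wz": 0},
    {"tx": 0,"ty": 0,"tz": -4,"wx": 0,"wy": 0,"wz": 0},
    {"tx": 0,"ty": 0,"tz": 0,"wx": 0,"wy": 0,"wz": 0},
    {"tx": 0,"ty": 0,"tz": 0,"wx": 0,"wy": 0,"wz": 0}
  ]
}}

```text
time_s: 13.07
ee_pos: [590.3, 69.6, 283.2]
ee_rot: [179.9, 0.4, 175.9]
force: [-0.3, -0.5, -0.6]
gripper_width: 64.0
gripper_force: 0.0
```

```bash
python3 - <<'E'
from h import *
np.set_printoptions(precision=1,suppress=True)
t=grab_frame('top');pickle.dump(t,open('t2.pkl','wb'));s=grab_frame('scene');pickle.dump(s,open('s2.pkl','wb'));
st=env.state();print(st['ee_pos'],st['ee_rot'],st['time_s'],st['gripper_width'])
c=None
m=mask(t,(70,25,90),(90,110,255),(240,150,305,210))
if m.any(): c=big(m);r=cv2.minAreaRect(c);print(r,onz(t,*r[0],42))
# lid inner black/blue mask for lid edge, scene
for f,b in((t,(225,110,360,165)),(s,(295,140,375,215))):
    c=big(mask(f,(105,120,60),(125,255,255),b));print(cv2.approxPolyDP(cv2.convexHull(c),3,True)[:,0].tolist())
E
```

```text
[588.5  69.4 279. ] [-180.    -0.1  175.9] 13.1667 64.05031575733328
((272.5146484375, 181.30880737304688), (17.180015563964844, 27.68743896484375), 4.39870548248291) [579.3  64.3  42. ]
[[293, 128], [351, 131], [347, 156]]
[[310, 152], [364, 175], [356, 212]]
```

```bash
cat >> h.py <<'E'
yaw=np.radians(-3.7);CX=np.array([np.cos(yaw),np.sin(yaw),0]);CY=np.array([-np.sin(yaw),np.cos(yaw),0]);C0=np.array([583.5,1.3,0])
def cw(x,y,z): return C0+x*CX+y*CY+np.array([0,0,z])
E
python3 - <<'E'
from h import *
np.set_printoptions(precision=1,suppress=True)
t,s=load('t2'),load('s2')
for th in (100,105,110,115,120):
    a=np.radians(th);P=[cw(68+136*-np.cos(a),y,56+136*np.sin(a)) for y in(140,-140)]
    O=[cw(68-136*np.cos(a)+8*np.sin(a),y,56+136*np.sin(a)+8*np.cos(a)) for y in(140,-140)]
    print(th,[proj(t,p) for p in P+O],[proj(s,p) for p in P+O])
print('hinge corners',proj(t,cw(68,140,56)),proj(t,cw(-68,140,56)),proj(t,cw(-68,-140,56)), proj(s,cw(68,-140,56)),proj(s,cw(-68,-140,56)))
st=cv2.cvtColor(s['color'],cv2.COLOR_RGB2HSV)
o=np.zeros((520,800,3),np.uint8)
o[:500,:400]=cv2.resize(s['color'][140:240,290:370,::-1],(400,500),interpolation=0)
o[:260,400:]=cv2.resize(t['color'][115:219,230:360,::-1],(400,320),interpolation=0)[:260]
cv2.imwrite('pics/lid.png',o)
E
```

```text
100 [array([235. , 128.9]), array([350.9, 134.2]), array([235.4, 126. ]), array([351. , 131.2])] [array([306.6, 148.9]), array([362.5, 174.1]), array([308.3, 148.7]), array([364.3, 173.9])]
105 [array([235.7, 124.6]), array([351. , 129.9]), array([236.1, 121.8]), array([351.1, 127. ])] [array([309.1, 148.8]), array([365. , 173.9]), array([310.8, 148.8]), array([366.7, 173.8])]
110 [array([236.4, 120.6]), array([351.1, 125.8]), array([236.9, 118. ]), array([351.2, 123.1])] [array([311.5, 149. ]), array([367.5, 174. ]), array([313.1, 149.2]), array([369. , 174.1])]
115 [array([237.2, 116.9]), array([351.2, 122. ]), array([237.8, 114.6]), array([351.2, 119.6])] [array([313.9, 149.5]), array([369.7, 174.3]), array([315.4, 149.9]), array([371.2, 174.7])]
120 [array([238.1, 113.6]), array([351.2, 118.6]), array([238.7, 111.5]), array([351.2, 116.4])] [array([316. , 150.2]), array([371.9, 175. ]), array([317.5, 150.8]), array([373.3, 175.5])]
hinge corners [246. 152.] [242.2 200.6] [344.7 206. ] [354.9 213.4] [323.4 227.9]
```

View pics/lid.png

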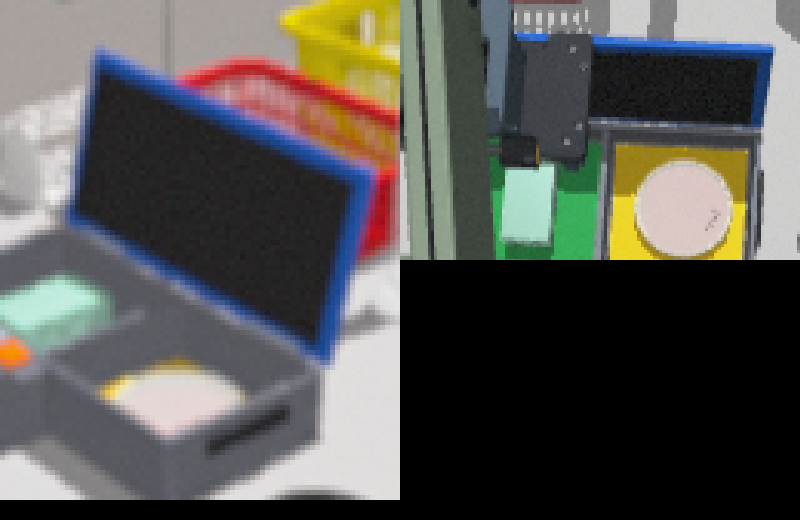

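The scene crop shows the plates lying flat in the green bay, the dish still in its own bay, and the lid's top corners at scene (310,150) and (364,174). That puts the lid at about 105°. Next I'll close the fingers and go behind the lid.

{"name": "move_arm", "arguments": {
  "plan": [
    {"tx": -2.8,"ty": -1.36,"tz": 0,"wx": 0,"wy": 0,"wz": 0},
    {"tx": -2.8,"ty": -1.36,"tz": 0,"wx": 0,"wy": 0,"wz": 0},
    {"tx": -2.8,"ty": -1.36,"tz": 0,"wx": 0,"wy": 0,"wz": 0},
    {"tx": -2.8,"ty": -1.36,"tz": 0,"wx": 0,"wy": 0,"wz": 0},
    {"tx": -2.8,"ty": -1.36,"tz": 0,"wx": 0,"wy": 0,"wz": 0},
    {"tx": 0,"ty": 0,"tz": 0,"wx": 0,"wy": 0,"wz": 0},
    {"tx": 0,"ty": 0,"tz": 0,"wx": 0,"wy": 0,"wz": 0}
  ],
  "gripper": 0
}}

```text
time_s: 13.75
ee_pos: [724.0, -9.3, 275.6]
ee_rot: [-180.0, -0.4, 175.8]
force: [-1.1, -0.0, 0.6]
gripper_width: 20.3
gripper_force: 0.0
```

```bash
cat >> h.py <<'E'
def stc():
    s=env.state();d=s['ee_pos']-C0;print('case x,y,z',d@CX,d@CY,d[2],'rot',s['ee_rot'],'F',s['force'],'w',s['gripper_width'],'t',s['time_s'])
E
python3 - <<'E'
from h import *
np.set_printoptions(precision=1,suppress=True)
stc();f=load('w3')
for z in (0,60,120): print('basket near edge',z,onz(f,495,20,z)[:2],onz(f,497,128,z)[:2])
E
```

```text
case x,y,z 140.85283528566768 -1.4995746703060053 275.6172147500041 rot [-180.    -0.4  175.8] F [-1.1 -0.   0.6] w 20.28985878324073 t 13.75
basket near edge 0 [788.2 138.2] [813.6  12.2]
basket near edge 60 [756.8 122.3] [778.3  15.3]
basket near edge 120 [725.4 106.4] [743.   18.4]
```

{"name": "move_arm", "arguments": {
  "plan": [
    {"tx": 0,"ty": 0,"tz": 2.5,"wx": 0,"wy": 0,"wz": 0},
    {"tx": 0,"ty": 0,"tz": 4,"wx": 0,"wy": 0,"wz": 0},
    {"tx": 0,"ty": 0,"tz": 4,"wx": 0,"wy": 0,"wz": 0},
    {"tx": 0,"ty": 0,"tz": 2,"wx": 0,"wy": 0,"wz": 0},
    {"tx": 0,"ty": 0,"tz": 0,"wx": 0,"wy": 0,"wz": 0},
    {"tx": 0,"ty": 0,"tz": 0,"wx": 0,"wy": 0,"wz": 0}
  ]
}}

```text
time_s: 14.25
ee_pos: [722.4, -7.6, 153.8]
ee_rot: [180.0, -0.2, 175.9]
force: [0.7, -0.0, 0.8]
gripper_width: 0.3
gripper_force: 0.0
```

{"name": "move_arm", "arguments": {
  "plan": [
    {"tx": 1,"ty": 0,"tz": 0,"wx": 0,"wy": 0,"wz": 0},
    {"tx": 1,"ty": 0,"tz": 0,"wx": 0,"wy": 0,"wz": 0},
    {"tx": 1,"ty": 0,"tz": 0,"wx": 0,"wy": 0,"wz": 0},
    {"tx": 1,"ty": 0,"tz": 0,"wx": 0,"wy": 0,"wz": 0}
  ]
}}

```text
time_s: 14.58
ee_pos: [686.0, -5.2, 159.1]
ee_rot: [180.0, 0.5, 175.9]
force: [1.5, -0.8, 2.1]
gripper_width: 0.3
gripper_force: 0.9
```

```bash
python3 - <<'E'
from h import *
np.set_printoptions(precision=1,suppress=True)
stc()
E
```

```text
case x,y,z 102.70764176530965 0.09713298423614791 159.1257258203617 rot [180.    0.5 175.9] F [ 1.5 -0.8  2.1] w 0.3484623086841247 t 14.5833
```

{"name": "move_arm", "arguments": {
  "plan": [
    {"tx": 0.8,"ty": 0,"tz": 0,"wx": 0,"wy": 0,"wz": 0},
    {"tx": 1.2,"ty": 0,"tz": 0.1,"wx": 0,"wy": 0,"wz": 0},
    {"tx": 1.2,"ty": 0,"tz": 0.1,"wx": 0,"wy": 0,"wz": 0},
    {"tx": 1.0,"ty": 0,"tz": 0.1,"wx": 0,"wy": 0,"wz": 0}
  ]
}}

```text
time_s: 14.92
ee_pos: [643.0, -2.3, 154.5]
ee_rot: [180.0, 0.3, 175.9]
force: [1.6, -0.9, -0.4]
gripper_width: 0.8
gripper_force: 0.8
```

```bash
python3 - <<'E'
from h import *
np.set_printoptions(precision=1,suppress=True)
grab_frame('top');stc()
s=grab_frame('scene');c=big(mask(s,(105,120,60),(125,255,255),(280,130,375,230)));print(cv2.approxPolyDP(cv2.convexHull(c),3,True)[:,0].tolist())
for th in (80,70,60): a=np.radians(th);print(th,[proj(s,cw(68-136*np.cos(a),y,56+136*np.sin(a))) for y in(140,-140)])
E
```

```text
case x,y,z 57.34767936064295 0.25239901087846306 154.21584298256892 rot [180.    0.1 175.9] F [-1.  -0.1 -0.3] w 0.33136106519568104 t 14.9667
[[294, 158], [345, 182], [355, 211]]
80 [array([296.2, 152. ]), array([351.7, 178.3])]
70 [array([291.1, 155.1]), array([346.2, 182.2])]
60 [array([286.2, 159.3]), array([340.9, 187.2])]
```

The lid is following; it's now near 68°. I'll continue the arc.

{"name": "move_arm", "arguments": {
  "plan": [
    {"tx": 1.4,"ty": 0,"tz": 0.8,"wx": 0,"wy": 0,"wz": 0},
    {"tx": 1.4,"ty": 0,"tz": 0.9,"wx": 0,"wy": 0,"wz": 0},
    {"tx": 1.15,"ty": 0,"tz": 1.2,"wx": 0,"wy": 0,"wz": 0},
    {"tx": 1.15,"ty": 0,"tz": 1.2,"wx": 0,"wy": 0,"wz": 0},
    {"tx": 0.6,"ty": 0,"tz": 1.1,"wx": 0,"wy": 0,"wz": 0},
    {"tx": 0.6,"ty": 0,"tz": 1.1,"wx": 0,"wy": 0,"wz": 0},
    {"tx": 0.3,"ty": 0,"tz": 1,"wx": 0,"wy": 0,"wz": 0},
    {"tx": 0.2,"ty": 0,"tz": 1,"wx": 0,"wy": 0,"wz": 0},
    {"tx": 0,"ty": 0,"tz": 0,"wx": 0,"wy": 0,"wz": 0},
    {"tx": 0,"ty": 0,"tz": 0,"wx": 0,"wy": 0,"wz": 0}
  ]
}}

```text
time_s: 15.85
ee_pos: [574.8, 2.4, 69.0]
ee_rot: [180.0, 0.0, 175.9]
force: [0.1, 0.3, 0.9]
gripper_width: 0.2
gripper_force: 0.0
```

```bash
python3 - <<'E'
from h import *
np.set_printoptions(precision=1,suppress=True)
stc()
E
```

```text
case x,y,z -8.71752558375324 0.5458847113780567 69.03131917957523 rot [180.    0.  175.9] F [0.1 0.3 0.9] w 0.21998470334728085 t 15.85
```

{"name": "move_arm", "arguments": {
  "plan": [
    {"tx": 0,"ty": 0,"tz": 0.3,"wx": 0,"wy": 0,"wz": 0},
    {"tx": 0,"ty": 0,"tz": 0.2,"wx": 0,"wy": 0,"wz": 0},
    {"tx": 0,"ty": 0,"tz": 0.1,"wx": 0,"wy": 0,"wz": 0},
    {"tx": 0,"ty": 0,"tz": 0,"wx": 0,"wy": 0,"wz": 0},
    {"tx": 0,"ty": 0,"tz": 0,"wx": 0,"wy": 0,"wz": 0}
  ]
}}

```text
time_s: 16.27
ee_pos: [575.5, 2.4, 64.2]
ee_rot: [180.0, 0.1, 175.9]
force: [-0.0, 0.4, 4.5]
gripper_width: 0.5
gripper_force: 2.6
```

{"name": "move_arm", "arguments": {
  "plan": [
    {"tx": 0,"ty": 0,"tz": 0.1,"wx": 0,"wy": 0,"wz": 0},
    {"tx": 0,"ty": 0,"tz": 0,"wx": 0,"wy": 0,"wz": 0},
    {"tx": 0,"ty": 0,"tz": 0,"wx": 0,"wy": 0,"wz": 0}
  ]
}}

```text
time_s: 16.52
ee_pos: [575.5, 2.4, 64.2]
ee_rot: [180.0, 0.2, 175.9]
force: [-2.0, 0.0, 10.3]
gripper_width: 0.4
gripper_force: 5.4
```

The lid stops hard at z = 64.2, which is shut. I'll press a little more, rise, and measure the turnbutton from above.

{"name": "move_arm", "arguments": {
  "plan": [
    {"tx": 0,"ty": 0,"tz": 0.1,"wx": 0,"wy": 0,"wz": 0},
    {"tx": 0,"ty": 0,"tz": 0,"wx": 0,"wy": 0,"wz": 0},
    {"tx": 0,"ty": 0,"tz": -1,"wx": 0,"wy": 0,"wz": 0},
    {"tx": 0,"ty": 0,"tz": -3,"wx": 0,"wy": 0,"wz": 0},
    {"tx": 0,"ty": 0,"tz": -4,"wx": 0,"wy": 0,"wz": 0},
    {"tx": 0,"ty": 0,"tz": -4,"wx": 0,"wy": 0,"wz": 0},
    {"tx": 0,"ty": 0,"tz": -2,"wx": 0,"wy": 0,"wz": 0},
    {"tx": 0,"ty": 0,"tz": 0,"wx": 0,"wy": 0,"wz": 0},
    {"tx": 0,"ty": 0,"tz": 0,"wx": 0,"wy": 0,"wz": 0},
    {"tx": 0,"ty": 0,"tz": 0,"wx": 0,"wy": 0,"wz": 0}
  ]
}}

```text
time_s: 17.35
ee_pos: [573.6, 2.3, 199.8]
ee_rot: [-180.0, -0.1, 175.9]
force: [-0.2, 0.6, 0.3]
gripper_width: 0.2
gripper_force: 0.0
```

```bash
cat > but.py <<'E'
from h import *
np.set_printoptions(precision=1,suppress=True)
def report(f,n):
    m=mask(f,(5,140,70),(22,255,255));c=big(m);r=cv2.minAreaRect(c);B=cv2.boxPoints(r)
    print(n,'orange',np.round(r[0]),np.round(r[1]),r[2])
    h=cv2.cvtColor(f['color'],cv2.COLOR_RGB2HSV);v=h[:,:,2][m>0];print('V pct',np.percentile(v,[5,25,50,75,95]))
    for z in(76,102):
        for p in B: q=onz(f,*p,z)-C0;print(z,np.round(p),'case',q@CX,q@CY)
stc();f=grab_frame('wrist');pickle.dump(f,open('w4.pkl','wb'));report(f,'w')
t=grab_frame('top');c=big(mask(t,(105,120,50),(125,255,255),(220,110,370,225)));r=cv2.minAreaRect(c);print('lid top',r)
for p in cv2.boxPoints(r): q=onz(t,*p,64)-C0;print(q@CX,q@CY)
E
python3 but.py
```

```text
case x,y,z -9.9668655744843 0.3737808205856764 199.83579672093347 rot [-180.    -0.1  175.9] F [-0.2  0.6  0.3] w 0.2494605957923801 t 17.35
w orange [360. 117.] [74. 21.] 5.710593223571777
V pct [104. 142. 146. 150. 228.]
76 [322. 124.] case -81.77783609972334 1.8357401535122042
76 [324. 103.] case -101.16578400535722 3.943020167237254
76 [397. 111.] case -93.89605277629559 75.51956001896214
76 [395. 131.] case -74.21851709845929 74.85817364886805
102 [322. 124.] case -82.7926448525901 1.7144656143304635
102 [324. 103.] case -100.47510757746078 3.636376095776021
102 [397. 111.] case -93.84486738373936 68.91659574891248
102 [395. 131.] case -75.89829083865047 68.31338906129147
lid top ((327.49560546875, 181.06637573242188), (38.91361999511719, 49.55665588378906), 3.8140745162963867)
-70.16836028076352 -36.771763909510604
66.08439368655374 -37.80127716490855
64.08289464144374 -143.96269322536824
-71.56000526292036 -141.2977449738733
```

The lid is shut; its front edge is at case x = −70, z = 64. The button is at about 83°, with the tab at case (−87, 60). I'll turn the gripper so it straddles the tab.

{"name": "move_arm", "arguments": {
  "plan": [
    {"tx": 2.55,"ty": 1.97,"tz": 0,"wx": 0,"wy": 0,"wz": 0},
    {"tx": 2.55,"ty": 1.97,"tz": 0,"wx": 0,"wy": 0,"wz": 0},
    {"tx": 2.55,"ty": 1.97,"tz": 0,"wx": 0,"wy": 0,"wz": 0},
    {"tx": 0,"ty": 0,"tz": 0,"wx": 0,"wy": 0,"wz": 0.1204},
    {"tx": 0,"ty": 0,"tz": 0,"wx": 0,"wy": 0,"wz": 0.1204},
    {"tx": 0,"ty": 0,"tz": 0,"wx": 0,"wy": 0,"wz": 0.1204},
    {"tx": 0,"ty": 0,"tz": 0,"wx": 0,"wy": 0,"wz": 0.1204},
    {"tx": 0,"ty": 0,"tz": 0,"wx": 0,"wy": 0,"wz": 0.1204},
    {"tx": 0,"ty": 0,"tz": 0,"wx": 0,"wy": 0,"wz": 0.1204},
    {"tx": 0,"ty": 0,"tz": 0,"wx": 0,"wy": 0,"wz": 0.1204},
    {"tx": 0,"ty": 0,"tz": 0,"wx": 0,"wy": 0,"wz": 0.1204},
    {"tx": 0,"ty": 0,"tz": 0,"wx": 0,"wy": 0,"wz": 0.1204}
  ],
  "gripper": 5,
  "force": 6
}}

```text
time_s: 18.45
ee_pos: [501.5, 66.7, 199.3]
ee_rot: [-179.8, -0.1, 113.5]
force: [0.1, -0.2, 0.2]
gripper_width: 50.2
gripper_force: 0.0
```

{"name": "move_arm", "arguments": {
  "plan": [
    {"tx": 0,"ty": 0,"tz": 0,"wx": 0,"wy": 0,"wz": 0.1204},
    {"tx": 0,"ty": 0,"tz": 0,"wx": 0,"wy": 0,"wz": 0.1204},
    {"tx": 0,"ty": 0,"tz": 0,"wx": 0,"wy": 0,"wz": 0.1204},
    {"tx": 0,"ty": 0,"tz": 0,"wx": 0,"wy": 0,"wz": 0.1204},
    {"tx": 0,"ty": 0,"tz": 0,"wx": 0,"wy": 0,"wz": 0.1204},
    {"tx": 0,"ty": 0,"tz": 0,"wx": 0,"wy": 0,"wz": 0},
    {"tx": 0,"ty": 0,"tz": 0,"wx": 0,"wy": 0,"wz": 0},
    {"tx": 0,"ty": 0,"tz": 0,"wx": 0,"wy": 0,"wz": 0}
  ]
}}

```text
time_s: 19.12
ee_pos: [502.0, 66.7, 200.2]
ee_rot: [-179.9, 0.0, 79.5]
force: [0.5, 0.1, -0.2]
gripper_width: 49.9
gripper_force: 0.0
```

```bash
python3 -c "
from h import *
stc();print(env.state()['qpos'])"
```

```text
case x,y,z -85.57776679379623 60.04301922066868 200.16759633191992 rot [-1.79911333e+02  2.25556407e-02  7.94566965e+01] F [ 0.5137428   0.13132065 -0.23149849] w 49.91384692217386 t 19.1167
[6.26940659e+00 1.27500701e+01 9.95696906e+01 4.38051111e-03
 6.77716406e+01 1.68110672e+01]
```

{"name": "move_arm", "arguments": {
  "plan": [
    {"tx": 0,"ty": 0,"tz": 2,"wx": 0,"wy": 0,"wz": 0},
    {"tx": 0,"ty": 0,"tz": 3,"wx": 0,"wy": 0,"wz": 0},
    {"tx": 0,"ty": 0,"tz": 3,"wx": 0,"wy": 0,"wz": 0},
    {"tx": 0,"ty": 0,"tz": 2,"wx": 0,"wy": 0,"wz": 0},
    {"tx": 0,"ty": 0,"tz": 1.2,"wx": 0,"wy": 0,"wz": 0},
    {"tx": 0,"ty": 0,"tz": 0.6,"wx": 0,"wy": 0,"wz": 0},
    {"tx": 0,"ty": 0,"tz": 0,"wx": 0,"wy": 0,"wz": 0},
    {"tx": 0,"ty": 0,"tz": 0,"wx": 0,"wy": 0,"wz": 0}
  ]
}}

```text
time_s: 19.78
ee_pos: [502.7, 66.8, 83.2]
ee_rot: [180.0, -0.0, 79.4]
force: [-0.2, 0.4, 0.1]
gripper_width: 50.2
gripper_force: 0.0
```

{"name": "move_arm", "arguments": {
  "plan": [
    {"tx": 0,"ty": 0,"tz": 0,"wx": 0,"wy": 0,"wz": 0},
    {"tx": 0,"ty": 0,"tz": 0,"wx": 0,"wy": 0,"wz": 0},
    {"tx": 0,"ty": 0,"tz": 0,"wx": 0,"wy": 0,"wz": 0},
    {"tx": 0,"ty": 0,"tz": 0,"wx": 0,"wy": 0,"wz": 0},
    {"tx": 0,"ty": 0,"tz": 0,"wx": 0,"wy": 0,"wz": 0},
    {"tx": 0,"ty": 0,"tz": 0,"wx": 0,"wy": 0,"wz": 0}
  ],
  "gripper": 1,
  "force": 6
}}

```text
time_s: 20.28
ee_pos: [502.3, 66.9, 83.2]
ee_rot: [180.0, -0.0, 79.3]
force: [-0.8, 0.7, 1.5]
gripper_width: 17.9
gripper_force: 6.0
```

```bash
python3 -c "
from h import *
stc()"
```

```text
case x,y,z -85.29108768013513 60.24353703815585 83.24638096679989 rot [ 1.79994482e+02 -2.51697874e-02  7.92998078e+01] F [-0.75278669  0.74008462  1.53108094] w 17.881563998103164 t 20.2833
```

{"name": "move_arm", "arguments": {
  "plan": [
    {"tx": -0.011,"ty": 0.365,"tz": 0,"wx": 0,"wy": 0,"wz": 0.0604},
    {"tx": -0.011,"ty": 0.365,"tz": 0,"wx": 0,"wy": 0,"wz": 0.0604},
    {"tx": -0.011,"ty": 0.365,"tz": 0,"wx": 0,"wy": 0,"wz": 0.0604},
    {"tx": -0.011,"ty": 0.365,"tz": 0,"wx": 0,"wy": 0,"wz": 0.0604},
    {"tx": -0.011,"ty": 0.365,"tz": 0,"wx": 0,"wy": 0,"wz": 0.0604},
    {"tx": -0.011,"ty": 0.365,"tz": 0,"wx": 0,"wy": 0,"wz": 0.0604},
    {"tx": -0.011,"ty": 0.365,"tz": 0,"wx": 0,"wy": 0,"wz": 0.0604},
    {"tx": -0.011,"ty": 0.365,"tz": 0,"wx": 0,"wy": 0,"wz": 0.0604},
    {"tx": -0.011,"ty": 0.365,"tz": 0,"wx": 0,"wy": 0,"wz": 0.0604},
    {"tx": -0.011,"ty": 0.365,"tz": 0,"wx": 0,"wy": 0,"wz": 0.0604},
    {"tx": -0.011,"ty": 0.365,"tz": 0,"wx": 0,"wy": 0,"wz": 0.0604},
    {"tx": -0.011,"ty": 0.365,"tz": 0,"wx": 0,"wy": 0,"wz": 0.0604}
  ]
}}

```text
time_s: 21.28
ee_pos: [538.4, 44.6, 83.1]
ee_rot: [-179.9, 0.0, 37.6]
force: [-2.4, 1.2, 1.9]
gripper_width: 18.0
gripper_force: 6.0
```

```bash
python3 -c "
from h import *
grab_frame('top');grab_frame('top');stc()"
```

```text
case x,y,z -47.44913146651676 40.049669036327934 83.14537741925609 rot [-1.79965531e+02  1.53241699e-02  3.77471594e+01] F [-1.58923172  0.20667225  3.31181526] w 17.76852395856571 t 21.3833
```

{"name": "move_arm", "arguments": {
  "plan": [
    {"tx": -0.013,"ty": 0.365,"tz": 0,"wx": 0,"wy": 0,"wz": 0.0602},
    {"tx": -0.013,"ty": 0.365,"tz": 0,"wx": 0,"wy": 0,"wz": 0.0602},
    {"tx": -0.013,"ty": 0.365,"tz": 0,"wx": 0,"wy": 0,"wz": 0.0602},
    {"tx": -0.013,"ty": 0.365,"tz": 0,"wx": 0,"wy": 0,"wz": 0.0602},
    {"tx": -0.013,"ty": 0.365,"tz": 0,"wx": 0,"wy": 0,"wz": 0.0602},
    {"tx": -0.013,"ty": 0.365,"tz": 0,"wx": 0,"wy": 0,"wz": 0.0602},
    {"tx": -0.013,"ty": 0.365,"tz": 0,"wx": 0,"wy": 0,"wz": 0.0602},
    {"tx": -0.013,"ty": 0.365,"tz": 0,"wx": 0,"wy": 0,"wz": 0.0602},
    {"tx": -0.013,"ty": 0.365,"tz": 0,"wx": 0,"wy": 0,"wz": 0.0602},
    {"tx": -0.013,"ty": 0.365,"tz": 0,"wx": 0,"wy": 0,"wz": 0.0602},
    {"tx": -0.013,"ty": 0.365,"tz": 0,"wx": 0,"wy": 0,"wz": 0.0602},
    {"tx": -0.013,"ty": 0.365,"tz": 0,"wx": 0,"wy": 0,"wz": 0.0602}
  ]
}}

```text
time_s: 22.38
ee_pos: [550.6, 4.0, 83.1]
ee_rot: [-179.9, 0.1, -3.7]
force: [-2.8, 3.5, 3.5]
gripper_width: 18.0
gripper_force: 6.0
```

```bash
python3 -c "
from h import *
grab_frame('top');grab_frame('top');stc()"
```

```text
case x,y,z -32.98335088447225 0.08114306481086064 83.05513716013651 rot [-1.79966207e+02  7.00115036e-02 -3.56466610e+00] F [-2.45231413  1.84023408  3.42363668] w 18.197821784783933 t 22.4833
```

{"name": "move_arm", "arguments": {
  "plan": [
    {"tx": 0,"ty": 0,"tz": 0,"wx": 0,"wy": 0,"wz": 0},
    {"tx": 0,"ty": 0,"tz": 0,"wx": 0,"wy": 0,"wz": 0},
    {"tx": 0,"ty": 0,"tz": 0,"wx": 0,"wy": 0,"wz": 0},
    {"tx": 0,"ty": 0,"tz": 0,"wx": 0,"wy": 0,"wz": 0},
    {"tx": 0,"ty": 0,"tz": 0,"wx": 0,"wy": 0,"wz": 0}
  ],
  "gripper": 5
}}

```text
time_s: 22.9
ee_pos: [551.4, 3.4, 82.8]
ee_rot: [180.0, -0.0, -3.6]
force: [-0.5, -0.4, -0.1]
gripper_width: 48.1
gripper_force: 0.0
```

{"name": "move_arm", "arguments": {
  "plan": [
    {"tx": 0,"ty": 0,"tz": -1,"wx": 0,"wy": 0,"wz": 0},
    {"tx": 0,"ty": 0,"tz": -3,"wx": 0,"wy": 0,"wz": 0},
    {"tx": 0,"ty": 0,"tz": -4,"wx": 0,"wy": 0,"wz": 0},
    {"tx": 0,"ty": 0,"tz": -4,"wx": 0,"wy": 0,"wz": 0},
    {"tx": -2,"ty": 0,"tz": -2,"wx": 0,"wy": 0,"wz": 0},
    {"tx": -3,"ty": 0,"tz": 0,"wx": 0,"wy": 0,"wz": 0},
    {"tx": -3,"ty": 0,"tz": 0,"wx": 0,"wy": 0,"wz": 0},
    {"tx": -1,"ty": 0,"tz": 0,"wx": 0,"wy": 0,"wz": 0},
    {"tx": 0,"ty": 0,"tz": 0,"wx": 0,"wy": 0,"wz": 0},
    {"tx": 0,"ty": 0,"tz": 0,"wx": 0,"wy": 0,"wz": 0},
    {"tx": 0,"ty": 0,"tz": 0,"wx": 0,"wy": 0,"wz": 0}
  ]
}}

```text
time_s: 23.82
ee_pos: [462.9, 9.0, 223.3]
ee_rot: [-180.0, -0.1, -3.6]
force: [-0.0, 0.3, 0.5]
gripper_width: 50.2
gripper_force: 0.0
```

```bash
cat > fin.py <<'E'
from h import *
np.set_printoptions(precision=1,suppress=True)
stc();f=grab_frame('wrist');pickle.dump(f,open('w5.pkl','wb'))
def cf(q): q=q-C0; return np.array([q@CX,q@CY])
def ln(pts,n):
    vx,vy,x0,y0=cv2.fitLine(np.array(pts,np.float32),cv2.DIST_HUBER,0,.01,.01).ravel();print(n,'angle case',np.degrees(np.arctan(vy/vx)),'through',x0,y0)
m=mask(f,(5,140,70),(22,255,255));c=big(m);x,y,w,h=cv2.boundingRect(c);print('orange box',x,y,w,h)
# bar edges row by row
L,R=[],[]
for v in range(y,y+h):
    u=np.where(m[v])[0]
    if len(u)>3: L.append(cf(onz(f,u[0],v,76)));R.append(cf(onz(f,u[-1],v,76)))
L,R=np.array(L),np.array(R);mid=(L+R)/2;wd=L[:,1]-R[:,1]
for i in range(0,len(mid),6): print(mid[i],wd[i])
b=mask(f,(105,120,50),(125,255,255));c=big(b);print('lid rect',cv2.minAreaRect(c))
bl=[]
for u in range(120,520,8):
    vs=np.where(b[:,u])[0]
    if len(vs) and not(280<u<360): bl.append(cf(onz(f,u,vs[-1],64)))
bl=np.array(bl)
if len(bl): print(bl[::8]); ln([(p[1],p[0]) for p in bl],'lid front edge(dx/dy)')
np.save('mid.npy',mid)
E
python3 fin.py
```

```text
case x,y,z -120.83558976631437 -0.13268031696668903 223.2717809493812 rot [-180.    -0.1   -3.6] F [-0.   0.3  0.5] w 50.22415598543232 t 23.8167
orange box 312 99 19 90
[-24.4  -1.4] 15.620708545710183
[-30.3  -1.4] 17.805988837754608
[-36.3  -1.5] 17.909702263796017
[-42.4  -1.5] 18.014630954484694
[-48.6  -1.5] 18.120796395540935
[-54.8  -1. ] 17.155991197992968
[-61.1  -1. ] 17.258302437653583
[-67.4  -0.5] 18.446976912774034
[-73.9  -0.5] 18.55831513109308
[-80.4  -0.5] 18.67100549198716
[-87.   -0.5] 18.785072777501334
[-93.7  -0.5] 18.900542379009767
[-101.6    0. ] 17.91725733671536
[-108.5    0. ] 18.028879316118015
[-115.4   -0. ] 18.141900792481813
lid rect ((321.0, 70.0), (140.0, 280.0), 90.0)
[[  40.   138.4]
 [ -66.6   81. ]
 [ -66.2  -71.8]
 [ -33.9 -139.5]]
lid front edge(dx/dy) angle case -0.12558945 through 8.19577 -66.39432
```

The lid is shut, with its front edge parallel to the case at x ≈ −67. The button bar reads within about 1° of straight back, and the robot is clear of everything. I'm handing in the job.

```bash
python3 -c "
from workcell import env
print(env.job_done())"
```

```text
the job is handed in; nothing more can be done
None
```

I handed the job in at about 24 s: the plates lie flat on the green pad, the lid is shut, and the turnbutton points straight back over its front edge to within about 1°. The stack gripped at 44 mm across, not the listed 60 mm, but it weighed the listed 0.3 kg and was the only green block on the bench.

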